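# Refill the spacer feeder under emergency stop

### The arm

A 6-joint arm with a two-finger parallel gripper is mounted at the origin on a cart in front of the work surface, level with it; the furniture and walls round the work are solid. World frame = base frame: x ahead of the robot, y to its left, z up, the work surface at z = 0. Lengths are in mm, angles in rad, forces in N, time in s.
With the tool pointing down it reaches from about 300 to 775 mm from the base axis. Payload 14.6 kg.
Tool frame: the origin (TCP) lies at the very end of the fingers, on their centre line; the grasp point (between the pads) lies 19 mm behind it; z points along the fingers, y is the direction in which the jaws open and shut (so a half turn about z gives the same grasp; the last joint's range is limited). The gripper opens to 94 mm and grips with 3 to 60 N. Pads are 16 mm wide; open, the fingers measure 119 mm over their backs; the gripper's body (75 mm by 177 mm) begins 78 mm behind the grasp point.
Start: joints at [1.034, 0.3, 1.521, -0, 1.321, -0.067], TCP at [248.985, 490.404, 205.446] pointing down, gripper open.
Joint ranges: [-3.03, 3.03], [-0.79, 2.21], [0.23, 2.52], [-1.04, 4.18], [0, 3.07], [-2.55, 2.55]. Speed limits (rad/s): [2.22, 2.22, 2.57, 3.14, 3.14, 3.14].

### API

Orientations are given as [roll, pitch, yaw] about the fixed x, y, z axes, in that order (R = Rz(yaw) Ry(pitch) Rx(roll)).
In Python, from cell import manip gives the robot as it stands.
- The arm moves only by the shell command python3 -m inch 'ROWS' [FORCE]. ROWS is a JSON object of lists of equal length, an entry for each row: "grip": the opening, from -1 (shut) to 1 (fully open), so that 0 is half open; "travel": the shift along the world's x, y, z in cm, a list of three; "turn": the turn, a rotation vector about the world's x, y, z in degrees, a list of three. A call has 1 to 10 rows; each row is the pose to reach, as a shift and turn from the pose measured when the call began; what a row does not reach only later rows make up. A row lasts 1/8 s, in which the tool goes at most 62.5 mm and 10.7 degrees, less where a joint would pass 70% of its speed; a pose out of reach is approached as far as the arm can. A call with a gripper value outside its range is refused whole. The fingers move at their own pace and stop on an object; FORCE is the grip in N (left out, the last holds). Time passes only in rows, so rows that repeat a pose let the fingers close. It gives the time, the measured TCP pose, the force and the opening at its end, in the units of the state.
- manip.read_state(): the state, without advancing time (a new reading comes with each control period).
- manip.camera(name): name is "side" or "top" or "wrist"; returns (picture, depth): 384x512x3 uint8, red, green, blue; 384x512 float32, mm along the optical axis (not along the pixel's ray), 0 where there is no reading.
- manip.calibration(name): a dict with "fx", "fy", "cx", "cy" (pixels), "world_from_camera" (4x4, takes a point from camera to world coordinates). Camera axes: x right, y up, looking along -z (the intrinsics and any distortion apply to the point x, -y, -z); pixel columns grow to the right and rows downward; lengths in mm; the calibration is good to about 2 mm. A picture is of the moment at which its call begins: read the wrist's pose just before it. calibration takes no time and is no camera call; for the wrist camera it gives the pose at the moment of the call.
- manip.sign_off(): hands the job in, once; it reports no verdict.
Trained networks look in the newest picture that a camera, given by its name, has taken for a name from the list of things; names that differ only in an ending like _2 or _b are one class to them, and where a whole thing is asked for, a point or a joint stands for the part that bears it (a point fixed in the world has none). Each returns a list of dicts, best first, with "p" (0 to 1); they miss things now and then, are a little off and sometimes report something else, mostly with a low value. They report only what shows in the picture. A call takes as long as a camera call. They do not tell look-alikes from the thing itself.
- manip.look_for(camera, label): "bbox" ([left, top, right, bottom] in pixels, round what is visible of it).
The state is a dict: "clock": time; "joints": joint angles; "qd": joint speeds; "effort": joint torques, N m; "eef_pos": TCP position; "eef_rot": TCP orientation; "wrist_force": force on the tool from outside, world axes, zero at the start; "moment": the same for the moment, N m; "finger_gap": finger opening in mm.
Only numpy, scipy, OpenCV 4.12 (cv2) and the standard library are available. Lean on these libraries where they do the work, as an engineer would, in place of code of your own. Each camera call takes 0.05 s, during which the arm holds its last target.

### The job

Refill the small spacer feeder on the bench. First push its mushroom stop button right down so that it stays down, and keep it down while you stack every loose flat metal ring in the slotted magazine tube as one flat column and then put the cap squarely on the tube. Only when the tube is closed, twist the button's knob clockwise until the button comes up again, let go of it, and leave the other things on the bench where they lie.

Things in the scene. Friction and masses are not known exactly. Their poses are not given: they have to be found in the camera images.
- magazine (a point): fixed feeder: upright tube of two aluminium shells (+x and -x sides), open on +y and -y in 45 mm wide slots from rim to floor, so fingers holding a ring across y can go down. Point: centre of the tube floor, 8 mm over the bench, z up. Bore 64, outside 74, flared rim 68.5 mm above the point (72 wide inside). Base plate 190x130x8; grey drive box, 50 mm high, from 70 mm behind the axis on +x.
- ring1_c (a point): one of up to five identical flat metal spacer rings (some may be absent): 60 mm outside, 24 mm hole, 12 mm thick, 0.08 kg; starts lying flat on the bench. The point is the ring's centre, half-way up (6 mm above the face it lies on); its z axis is the ring's axis, either face up.
- ring2_c (a point): one of up to five identical flat metal spacer rings (some may be absent): 60 mm outside, 24 mm hole, 12 mm thick, 0.08 kg; starts lying flat on the bench. The point is the ring's centre, half-way up (6 mm above the face it lies on); its z axis is the ring's axis, either face up.
- ring3_c (a point): one of up to five identical flat metal spacer rings (some may be absent): 60 mm outside, 24 mm hole, 12 mm thick, 0.08 kg; starts lying flat on the bench. The point is the ring's centre, half-way up (6 mm above the face it lies on); its z axis is the ring's axis, either face up.
- ring4_c (a point): one of up to five identical flat metal spacer rings (some may be absent): 60 mm outside, 24 mm hole, 12 mm thick, 0.08 kg; starts lying flat on the bench. The point is the ring's centre, half-way up (6 mm above the face it lies on); its z axis is the ring's axis, either face up.
- ring5_c (a point): one of up to five identical flat metal spacer rings (some may be absent): 60 mm outside, 24 mm hole, 12 mm thick, 0.08 kg; starts lying flat on the bench. The point is the ring's centre, half-way up (6 mm above the face it lies on); its z axis is the ring's axis, either face up.
- cap_knob (a point): loose cap: aluminium flange 78 mm wide, 6 thick, spigot below 56 wide, 6 deep, black round knob on top 26 wide, 30 high; about 0.13 kg. Starts on the bench on its spigot, knob up. Point: middle of the knob, 27 mm above the spigot's foot, 21 above the flange's underside, 15 below the knob's top; z up. Seated on the tube it is 89.5 mm above point magazine.
- stop_grip (a point): red mushroom stop button on a fixed grey box (90x90x50 mm): round head 60 mm wide with a straight grip bar on top, 46 long, 16 wide, 22 high over the head. Point: middle of the bar, 12 mm below its flat top, 10 mm above the head's top; it moves and turns with the head. x runs along the bar, y across it, z up.
- stop_head (a joint): how far the mushroom head is pushed down, m: 0 is up, 0.007 fully down. It goes down against a spring and detent (about 5 N at the bottom) and stays where it is pushed; turning the knob lifts it.
- stop_knob (a joint): how far head and bar are turned clockwise seen from above, rad, 0 to 1.0, against a light spring that turns them back when let go. With the head down a cam lifts it as it is turned: 7 mm up in 0.8 rad (8.75 mm per rad). Turn past 0.8 to reset; the head then stays up.
- masking_roll: roll of masking tape, 104 mm wide, 25 mm high, lying flat; bystander, not one of the rings. Origin at the centre of its underside
- sand_block: brown sanding block, 65 x 100 x 28 mm; bystander. Origin at the centre of its underside, long side along its y
- pliers: pliers with red handles, 48 x 181 x 15 mm, lying flat; bystander. Origin at the centre of the underside, long side along its y
Mind the look-alikes: they are no part of the job. Leave any blue or yellow look-alike of the part that bears ring1_c alone. What is shaped like the part that bears ring3_c but red is not meant.

How it is judged:
By the outcome, as a careful person would: the job done as asked, in the order asked, and still so for the second after the job is handed in, with the robot touching nothing.
Of ring1, ring2, ring3, ring4, ring5 only 3 to 5 are there at a start; the rules pass over those that are not, and their reading is None.
At some moment in a run one of ring1, ring2, ring3, ring4, ring5, cap may be knocked a few centimetres aside while the robot is not near it.
Once in a run the grip may slacken for a moment while it holds something.
It also fails if it takes over 210 s, if anything falls off the work surface, if the arm or the gripper's body presses on something with over 40 N, if the wrist force passes 120 N, or if a joint passes its speed limit or range.

## Working session

There is one attempt and no reset: what is moved stays moved. The work goes in short steps, Python scripts to look and compute and a shell command to move; the robot and the scene stay as the last step left them, time stands still between calls to the robot, and variables do not carry over. Pictures are saved under pics/ and viewed, and the job is handed in when it is done.

```bash
ls; mkdir -p pics; python3 - <<'E'
from cell import manip
import cv2
print(manip.read_state())
for n in ["side","top","wrist"]:
    im,d=manip.camera(n); cv2.imwrite(f"pics/a_{n}.png",im[:,:,::-1]); c=manip.calibration(n); print(n,c["fx"],c["fy"],c["cx"],c["cy"],c["world_from_camera"], [k for k in c])
E
```

```text
pics
{'clock': 0.0, 'joints': array([ 1.03438091e+00,  3.00471203e-01,  1.52153818e+00,  3.26776385e-05,
        1.32066206e+00, -6.65795322e-02]), 'qd': array([-0.0005616 ,  0.0006533 ,  0.00030607, -0.00242113,  0.00012855,
       -0.00151802]), 'effort': array([ 6.73839859e-04, -5.31803262e+01, -3.52740777e+01,  7.08383415e-02,
        2.43534520e-02, -1.26562209e-04]), 'eef_pos': array([248.87188441, 490.20923228, 204.90440925]), 'eef_rot': array([-3.14051836e+00, -1.03354242e-04,  2.67174860e+00]), 'wrist_force': array([ 0.28601826, -0.10584021, -0.26477094]), 'moment': array([ 0.03941661, -0.04547466,  0.00483231]), 'finger_gap': 94.41072238857643}
side 457.68142336007594 457.68142336007594 253.3370577574439 197.7781990045007 [[ 9.68950802e-01  8.33987524e-02 -2.32763811e-01  1.89452284e+02]
 [-2.47027048e-01  3.66818588e-01 -8.96895624e-01 -1.46394757e+03]
 [ 1.05821164e-02  9.26546692e-01  3.76030912e-01  7.09106970e+02]
 [ 0.00000000e+00  0.00000000e+00  0.00000000e+00  1.00000000e+00]] ['fx', 'fy', 'cx', 'cy', 'world_from_camera']
top 364.7271237772209 364.7271237772209 257.27788580105795 187.93027694889847 [[-2.45514358e-02  9.84676025e-01 -1.72656751e-01  3.87569816e+02]
 [-9.99431877e-01 -2.81651081e-02 -1.85108263e-02 -7.05215041e-01]
 [-2.30900629e-02  1.72104193e-01  9.84808101e-01  1.14225738e+03]
 [ 0.00000000e+00  0.00000000e+00  0.00000000e+00  1.00000000e+00]] ['fx', 'fy', 'cx', 'cy', 'world_from_camera']
wrist 301.25373627092705 301.25373627092705 257.84011515408145 189.62564284269095 [[ 4.51778603e-01 -8.65940087e-01 -2.14578328e-01  1.85902425e+02]
 [ 8.92129051e-01  4.38148669e-01  1.10143089e-01  5.21282492e+02]
 [-1.36010711e-03 -2.41191851e-01  9.70476502e-01  3.84324606e+02]
 [ 0.00000000e+00  0.00000000e+00  0.00000000e+00  1.00000000e+00]] ['fx', 'fy', 'cx', 'cy', 'world_from_camera']
```

View pics/a_top.png

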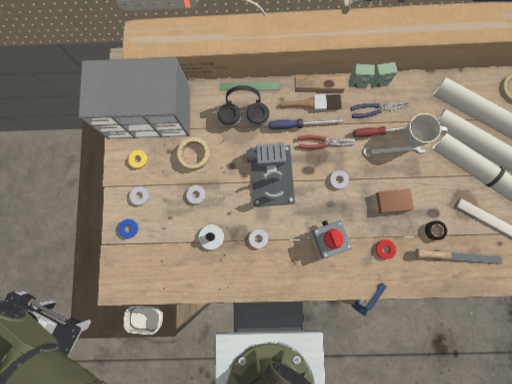

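View pics/a_side.png

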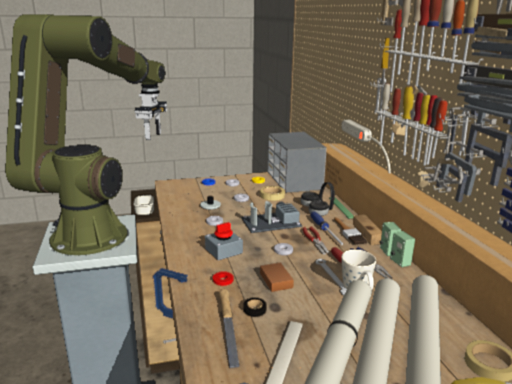

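View pics/a_wrist.png

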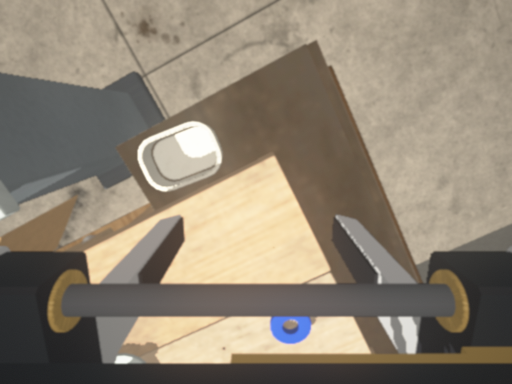

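```bash
cat > h.py <<'E'
from cell import manip
import cv2, numpy as np
def cal(n):
    c=manip.calibration(n); return c["fx"],c["fy"],c["cx"],c["cy"],np.array(c["world_from_camera"])
def ray(n,u,v,z,c=None):
    fx,fy,cx,cy,T=c or cal(n)
    d=T[:3,:3]@np.array([(u-cx)/fx,-(v-cy)/fy,-1.]); o=T[:3,3]
    return o+d*(z-o[2])/d[2]
def proj(n,p,c=None):
    fx,fy,cx,cy,T=c or cal(n)
    q=T[:3,:3].T@(np.array(p,float)-T[:3,3]); return np.array([cx+fx*q[0]/-q[2], cy-fy*q[1]/-q[2]])
def cloud(n,d,c=None):
    fx,fy,cx,cy,T=c or cal(n)
    v,u=np.mgrid[0:384,0:512]; P=np.stack([(u-cx)/fx*d,-(v-cy)/fy*d,-d],-1)
    return P@T[:3,:3].T+T[:3,3]
def shot(n,name,scale=1,crop=None):
    c=cal(n); im,d=manip.camera(n); o=im[:,:,::-1]
    if crop: o=o[crop[1]:crop[3],crop[0]:crop[2]]
    o=cv2.resize(o,None,fx=scale,fy=scale,interpolation=cv2.INTER_CUBIC); cv2.imwrite(f"pics/{name}.png",o)
    return im,d,c
def st():
    s=manip.read_state(); r=s["eef_rot"]
    print("t%.2f"%s["clock"],"pos",np.round(s["eef_pos"],1),"rot",np.round(np.degrees(r),1),"F",np.round(s["wrist_force"],1),"gap %.1f"%s["finger_gap"]); return s
E
python3 - <<'E'
from h import *
im,d,c=shot("top","b_top",3,(90,120,350,270))
for l in ["ring1_c","cap_knob","stop_grip","magazine","stop_head","masking_roll","sand_block"]:
    try:
        for r in manip.look_for("top",l):
            b=r["bbox"]; u,v=(b[0]+b[2])/2,(b[1]+b[3])/2
            print(l,round(r["p"],2),np.round(b,1),np.round(ray("top",u,v,12,c)[:2],1))
    except Exception as e: print(l,e)
P=cloud("top",d,c); np.save("top0.npy",P)
# bench check
print("bench z",np.median(P[220:280,120:180,2]))
m=(P[...,2]>35)&(P[...,2]<140)
n,lab,s,cen=cv2.connectedComponentsWithStats(m.astype(np.uint8))
for i in range(1,n):
    if s[i,4]>15:
        q=P[lab==i]; print(s[i],q.min(0).round(),q.max(0).round(),q.mean(0).round(1))
E
```

```text
ring1_c 0.73 [129.7 149.8 149.5 167.2] [692.6 396.6]
ring1_c 0.69 [115.7 220.4 138.7 236.5] [469.3 428.5]
ring1_c 0.5 [125.7 187.4 149.5 206.4] [567.8 399.1]
cap_knob 0.92 [199.8 223.1 221.4 251.9] [434.8 168.2]
stop_grip 0.8 [323.5 228.6 343.1 247.6] [ 423.4 -208.1]
stop_grip 0.26 [253.1 229.5 272.3 246.7] [428.9   7.7]
magazine 0.94 [247.8 142.3 295.8 207.7] [625.9 -26.4]
stop_head 0.65 [251.7 228.9 272.8 244.8] [432.7   9. ]
stop_head 0.6 [324.4 225.4 345.9 250. ] [ 424.4 -213.8]
masking_roll 0.79 [177.7 136.9 207.3 171.7] [701.3 225.9]
sand_block 0.6 [377.9 190.2 413.1 212.2] [ 531.7 -406.8]
bench z 1.0192329663292412
[   0   17  148   27 2516] [1099.  344.   35.] [1111.  871.  140.] [1104.1  632.    90.2]
[  88   44  424   91 8161] [ 765. -807.   35.] [975. 509. 140.] [ 926.5 -154.    94. ]
[296  74  49  15 636] [ 898. -269.   35.] [ 953. -113.   45.] [ 924.9 -190.9   39.2]
[ 435   77   77   60 1733] [ 722. -771.   35.] [ 924. -550.   76.] [ 819.2 -662.5   59. ]
[218  85  52  40 917] [789. -23.  35.] [894. 140. 107.] [836.5  57.9  49.9]
[ 405  109  107   90 4149] [ 528. -756.   35.] [ 818. -436.  100.] [ 683.7 -619.7   60.8]
[162 131  18   2  31] [765. 260.  40.] [768. 314.  59.] [766.9 289.9  50.9]
[107 133  19   2  27] [766. 432.  41.] [769. 487.  56.] [766.5 464.8  50.4]
[247 143  39  22 689] [657. -69.  35.] [721.  50.  58.] [686.7 -14.5  49.5]
[264 170  18   9  98] [610. -53.  36.] [629.  -2.  80.] [619.4 -27.6  65.1]
[265 190  19   8  62] [551. -57.  35.] [567.  -3.  81.] [556.2 -29.5  67.8]
[313 220  39  38 951] [ 368. -252.   35.] [ 475. -143.  102.] [ 420.9 -195.2   61.1]
[206 232   8   9  59] [426. 156.  37.] [450. 178.  48.] [438.6 166.8  42.6]
[235 354  38  30 401] [ 35. -10.  35.] [101.  96. 139.] [65.1 42.5 71.2]
[280 354   5  11  31] [ 73. -44.  36.] [ 99. -32.  75.] [ 90.6 -38.2  53.2]
```

View pics/b_top.png

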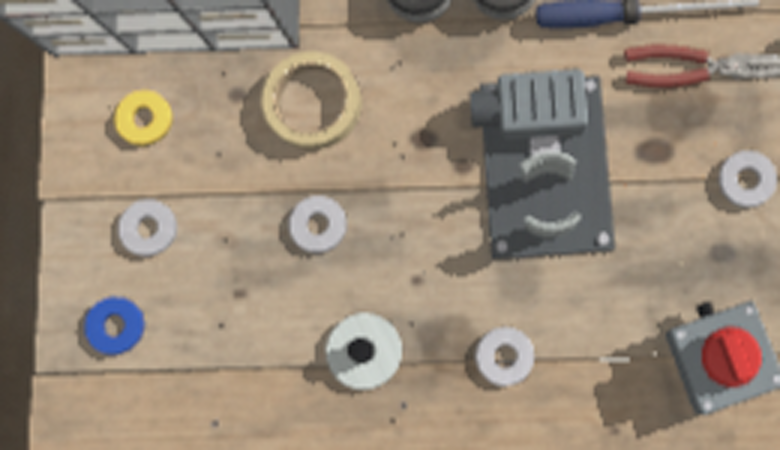

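```bash
python3 - <<'E'
from h import *
P=np.load("top0.npy"); c=cal("top")
im=cv2.imread("pics/a_top.png")
hsv=cv2.cvtColor(im,cv2.COLOR_BGR2HSV)
r=(hsv[...,1]>130)&((hsv[...,0]<8)|(hsv[...,0]>172)); r[:,:300]=0; r[:,360:]=0; r[:215]=0;r[260:]=0
q=P[r]; print(len(q)); print(np.histogram(q[:,2],bins=np.arange(40,112,4)))
b=q[q[:,2]>q[:,2].max()-12]; print("bar",b.mean(0),len(b)); print("head",q.mean(0))
b2=q[q[:,2]<q[:,2].max()-14]; print(b2.min(0),b2.max(0))
w,V=np.linalg.eigh(np.cov(b[:,:2].T)); print(w,np.degrees(np.arctan2(V[1,1],V[0,1])))
# base plate
m=(P[...,2]>5)&(P[...,2]<14); m[:,:235]=0; m[:,305:]=0; m[:135]=0;m[215:]=0
m=m.astype(np.uint8); n,lab,s,cen=cv2.connectedComponentsWithStats(m); i=1+np.argmax(s[1:,4])
print(s[i])
# all points of magazine z>5 -> projected footprint of plate region
dark=((P[...,2]>4)&(P[...,2]<16)&(lab==i)); q=P[dark][:,:2].astype(np.float32); print(cv2.minAreaRect(q),q.min(0),q.max(0))
E
```

```text
304
(array([  0,   0,   0,   1,   0,   0,   7,  36, 112,  41,   4,   7,   3,
        22,  64,   5,   0]), array([ 40,  44,  48,  52,  56,  60,  64,  68,  72,  76,  80,  84,  88,
        92,  96, 100, 104, 108]))
bar [ 3.87569816e+02 -7.05215041e-01  1.14225738e+03] 2
head [ 419.64119721 -193.97685988   88.46343024]
[ 393.07913169 -225.25790102   55.2197762 ] [ 447.67689575 -170.28571663  101.89783801]
[0. 0.] 90.0
[ 251  145   44   63 1456]
((624.85546875, -27.30199432373047), (190.96188354492188, 137.9430389404297), 4.453251838684082) [525.89886 -94.44958] [724.3661   40.20663]
```

```bash
python3 -m inch '{"grip":[-1,-1,-1,-1,-1,-1,-1,-1,-1,-1],"travel":[[2,-6,0],[4,-12,0],[6,-18,0],[7,-24,0],[8,-30,0],[8,-36,0],[8,-42,0],[8,-47,0],[8,-52,0],[8,-57,0]],"turn":[[0,0,0],[0,0,0],[0,0,0],[0,0,0],[0,0,0],[0,0,0],[0,0,0],[0,0,0],[0,0,0],[0,0,0]]}' 20
```

```text
clock: 1.8
eef_pos: [328.7, -81.3, 205.8]
eef_rot: [3.141, 0.001, 2.672]
wrist_force: [0.5, 0.4, -0.0]
finger_gap: 0.9
```

```bash
python3 -m inch '{"grip":[-1,-1,-1,-1],"travel":[[5,-6,0],[8,-11,0],[8,-11,0],[8,-11,0]],"turn":[[0,0,0],[0,0,0],[0,0,0],[0,0,0]]}' 20
python3 - <<'E'
from h import *
st(); im,d,c=shot("wrist","c_w",1.5)
P=cloud("wrist",d,c)
for n,(im,P) in {"w":(im,P),"t":(cv2.imread("pics/a_top.png")[:,:,::-1],np.load("top0.npy"))}.items():
    hsv=cv2.cvtColor(np.ascontiguousarray(im),cv2.COLOR_RGB2HSV)
    r=(hsv[...,1]>130)&((hsv[...,0]<8)|(hsv[...,0]>172))&(P[...,2]>45)&(P[...,2]<120)&(abs(P[...,0]-420)<60)&(abs(P[...,1]+195)<60)
    q=P[r]; b=q[(q[:,2]>90)]; h=q[(q[:,2]<84)&(q[:,2]>65)]
    for nm,x in (("bar",b),("head",h),("all",q)):
        print(n,nm,len(x),x.mean(0).round(1),np.percentile(x,[2,98],axis=0).round(1).tolist(), end=' ')
        print(cv2.minAreaRect(x[:,:2].astype(np.float32)))
    w,V=np.linalg.eigh(np.cov(b[:,:2].T)); print(w,np.degrees(np.arctan2(V[1,1],V[0,1])))
E
```

```text
clock: 2.3
eef_pos: [408.5, -191.2, 205.4]
eef_rot: [3.141, 0.0, 2.671]
wrist_force: [-0.1, -0.1, -0.6]
finger_gap: 0.5
t2.30 pos [ 408.5 -191.2  205.4] rot [180.   0. 153.] F [-0.1 -0.1 -0.6] gap 0.5
w bar 680 [ 417.6 -197.7   95.4] [[397.8, -208.9, 92.0], [438.2, -186.4, 97.1]] ((419.0956115722656, -198.11773681640625), (44.90118408203125, 16.1645450592041), 17.25078010559082)
w head 1305 [ 414.5 -194.5   72.8] [[392.9, -223.1, 67.9], [438.9, -171.3, 80.9]] ((416.8555908203125, -197.46266174316406), (56.54110336303711, 51.69850158691406), 84.71794128417969)
w all 2038 [ 415.5 -195.6   80.7] [[393.5, -222.3, 68.2], [438.7, -171.9, 96.7]] ((416.8555908203125, -197.46266174316406), (56.54110336303711, 51.69850158691406), 84.71794128417969)
[ 20.3529078  157.96982969] -160.59140699777427
t bar 94 [ 421.3 -197.5   97.3] [[401.1, -208.6, 91.1], [441.5, -186.3, 100.5]] ((421.48699951171875, -197.95681762695312), (45.02569580078125, 16.018444061279297), 17.272113800048828)
t head 200 [ 419.2 -194.5   74. ] [[395.7, -224.4, 67.2], [444.8, -170.8, 79.8]] ((421.14068603515625, -197.0191650390625), (54.24595642089844, 54.04551696777344), 42.63648986816406)
t all 302 [ 419.9 -195.3   81.5] [[395.8, -222.2, 67.3], [444.8, -172.3, 99.9]] ((421.14068603515625, -197.0191650390625), (54.24595642089844, 54.04551696777344), 42.63648986816406)
[ 22.14912551 174.20829811] -160.9804825472414
```

View pics/c_w.png

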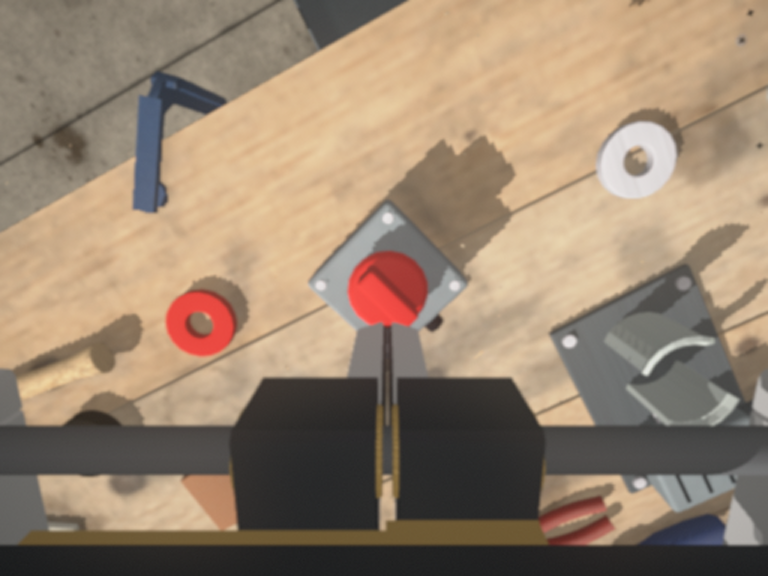

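```bash
python3 -m inch '{"grip":[-1,-1,-1,-1,-1],"travel":[[1.1,-0.7,-5],[1.1,-0.7,-9.8],[1.1,-0.7,-10.4],[1.1,-0.7,-10.8],[1.1,-0.7,-11.1]],"turn":[[0,0,0],[0,0,0],[0,0,0],[0,0,0],[0,0,0]]}' 20
python3 -m inch '{"grip":[-1,-1,-1,-1],"travel":[[0,0,-0.2],[0,0,-0.4],[0,0,-0.5],[0,0,-0.5]],"turn":[[0,0,0],[0,0,0],[0,0,0],[0,0,0]]}' 20
```

```text
clock: 2.98
eef_pos: [420.0, -197.7, 96.3]
eef_rot: [3.141, 0.003, 2.672]
wrist_force: [-0.1, 0.2, -0.1]
finger_gap: 0.4
clock: 3.48
eef_pos: [420.2, -197.8, 91.5]
eef_rot: [3.141, 0.004, 2.672]
wrist_force: [0.6, 0.3, 3.3]
finger_gap: 0.4
```

```bash
python3 -m inch '{"grip":[-1,-1,-1,-1],"travel":[[0,0,-0.2],[0,0,-0.3],[0,0,-0.3],[0,0,-0.3]],"turn":[[0,0,0],[0,0,0],[0,0,0],[0,0,0]]}' 20
python3 -m inch '{"grip":[-1,-1,-1],"travel":[[0,0,-0.2],[0,0,-0.3],[0,0,-0.3]],"turn":[[0,0,0],[0,0,0],[0,0,0]]}' 20
```

```text
clock: 3.98
eef_pos: [420.4, -197.9, 89.1]
eef_rot: [3.141, 0.005, 2.672]
wrist_force: [-4.6, 2.5, 12.6]
finger_gap: 0.5
clock: 4.35
eef_pos: [421.0, -198.3, 88.7]
eef_rot: [-3.142, 0.007, 2.672]
wrist_force: [-13.8, 7.9, 41.0]
finger_gap: 0.8
```

```bash
python3 -m inch '{"grip":[-1,-1,-1,1,1,1,1,1,1,1],"travel":[[0,0,2],[0,0,6],[0,0,10],[-1,6,13],[-2,12,13],[-2.6,17,13],[-2.6,20,13],[-2.6,20,13],[-2.6,20,13],[-2.6,20,13]],"turn":[[0,0,0],[0,0,0],[0,0,0],[0,0,10],[0,0,20],[0,0,30],[0,0,30],[0,0,30],[0,0,30],[0,0,30]]}' 20
cat >> h.py <<'E'
def rings(im,P,zr=(5,20)):
    """grey rings: points at z in zr, low saturation -> components"""
    hsv=cv2.cvtColor(np.ascontiguousarray(im),cv2.COLOR_RGB2HSV)
    m=(hsv[...,1]<70)&(hsv[...,2]>90)&(P[...,2]>zr[0])&(P[...,2]<zr[1])
    n,lab,s,cen=cv2.connectedComponentsWithStats(m.astype(np.uint8)); out=[]
    for i in range(1,n):
        if s[i,4]<60: continue
        q=P[lab==i]; (cx,cy),r=cv2.minEnclosingCircle(q[:,:2].astype(np.float32))
        if 24<r<50: out.append((round(cx,1),round(cy,1),round(float(r),1),round(float(np.median(q[:,2])),1),int(s[i,4])))
    return out
E
python3 - <<'E'
from h import *
st(); im,d,c=shot("wrist","d_w",1.5)
P=cloud("wrist",d,c); print(rings(im,P))
im,d,c=shot("top","d_t",3,(90,120,350,270)); P=cloud("top",d,c); print(rings(im,P))
hsv=cv2.cvtColor(np.ascontiguousarray(im),cv2.COLOR_RGB2HSV)
r=(hsv[...,1]>130)&((hsv[...,0]<8)|(hsv[...,0]>172))&(P[...,2]>45)&(P[...,2]<120)&(abs(P[...,0]-420)<60)&(abs(P[...,1]+195)<60)
q=P[r]; b=q[(q[:,2]>83)]; h=q[(q[:,2]<78)&(q[:,2]>60)];print(np.median(b[:,2]),np.median(h[:,2]))
E
```

```text
clock: 5.6
eef_pos: [395.0, 1.0, 218.5]
eef_rot: [-3.141, 0.007, -3.089]
wrist_force: [0.5, -1.3, 0.3]
finger_gap: 67.1
t5.60 pos [395.    1.  218.5] rot [-180.     0.4 -177. ] F [ 0.5 -1.3  0.3] gap 67.1
[(427.4, 22.0, 29.8, 11.7, 1318), (436.7, 166.9, 39.1, 11.8, 2077), (656.7, -71.9, 37.1, 7.4, 640)]
[(869.2, -208.0, 44.0, 17.2, 184), (747.6, -491.9, 29.0, 11.6, 153), (777.3, 376.6, 41.5, 10.9, 141), (771.3, 288.1, 42.9, 9.8, 111), (773.9, 465.4, 40.7, 9.6, 97), (731.2, -247.0, 46.9, 12.0, 179), (609.1, -238.1, 31.6, 13.1, 246), (575.2, 213.5, 32.6, 12.9, 246), (575.7, 397.3, 32.4, 12.6, 248), (440.7, 167.3, 41.1, 13.1, 431), (51.1, -104.2, 40.3, 14.5, 193)]
90.00400221914401 67.3236440394046
```

View pics/d_w.png

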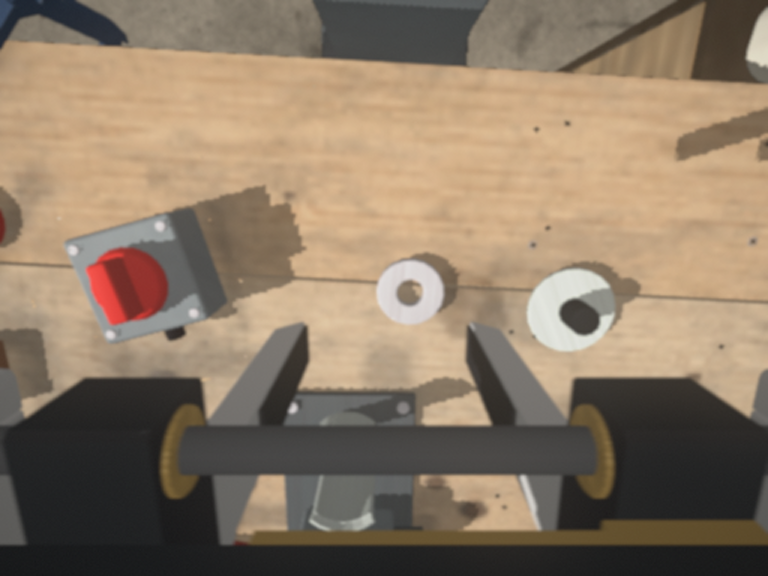

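View pics/d_t.png

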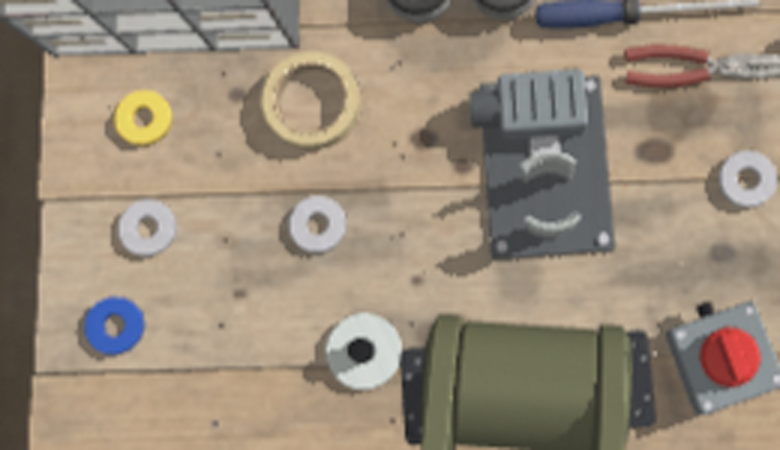

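```bash
python3 -m inch '{"grip":[1,1,1,1,1],"travel":[[1.6,1,-6],[3.2,2.1,-12],[3.2,2.1,-15],[3.2,2.1,-15],[3.2,2.1,-15]],"turn":[[0,0,0],[0,-0.2,0],[0,-0.4,0],[0,-0.4,0],[0,-0.4,0]]}' 20
python3 - <<'E'
from h import *
st(); im,d,c=shot("wrist","e_w",1.5)
P=cloud("wrist",d,c); print(rings(im,P))
E
```

```text
clock: 6.32
eef_pos: [427.8, 21.8, 69.9]
eef_rot: [-3.141, 0.015, -3.089]
wrist_force: [-0.2, 0.6, 0.2]
finger_gap: 94.0
t6.33 pos [427.8  21.8  69.9] rot [-180.     0.9 -177. ] F [-0.2  0.6  0.2] gap 94.0
[(428.1, 22.1, 30.0, 11.8, 3379), (436.8, 167.2, 39.1, 11.9, 4758)]
```

View pics/e_w.png

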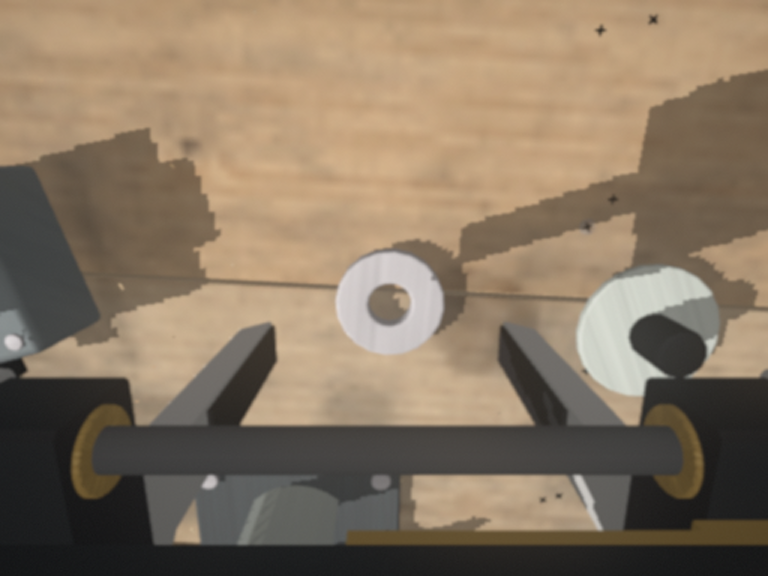

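```bash
python3 -m inch '{"grip":[1,1,1,-1,-1,-1,-1,-1],"travel":[[0,0,-4],[0,0,-6.5],[0,0,-6.7],[0,0,-6.7],[0,0,-6.7],[0,0,-6.7],[0,0,-6.7],[0,0,-6.7]],"turn":[[0,0.5,0],[0,0.9,0],[0,0.9,0],[0,0.9,0],[0,0.9,0],[0,0.9,0],[0,0.9,0],[0,0.9,0]]}' 30
```

```text
clock: 7.38
eef_pos: [428.2, 21.8, 3.5]
eef_rot: [3.141, 0.001, -3.089]
wrist_force: [-1.7, 0.6, 6.5]
finger_gap: 58.2
```

```bash
python3 -m inch '{"grip":[-1,-1,-1,-1,-1,-1],"travel":[[0,0,2],[0,0,7],[0,0,12],[3,-1,15],[8,-2,15],[8,-2,15]],"turn":[[0,0,0],[0,0,0],[0,0,0],[0,0,0],[0,0,0],[0,0,0]]}' 40
python3 - <<'E'
from h import *
st(); im,d,c=shot("wrist","f_w",1.5)
P=cloud("wrist",d,c); np.save("f_w.npy",P); print(rings(im,P,(100,200)))
E
```

```text
clock: 8.12
eef_pos: [509.6, 1.2, 152.8]
eef_rot: [3.141, 0.0, -3.09]
wrist_force: [-0.3, -1.2, -1.1]
finger_gap: 58.0
t8.12 pos [509.6   1.2 152.8] rot [ 180.    0. -177.] F [-0.3 -1.2 -1.1] gap 58.0
[(507.9, 6.3, 36.1, 161.1, 6935)]
```

View pics/f_w.png

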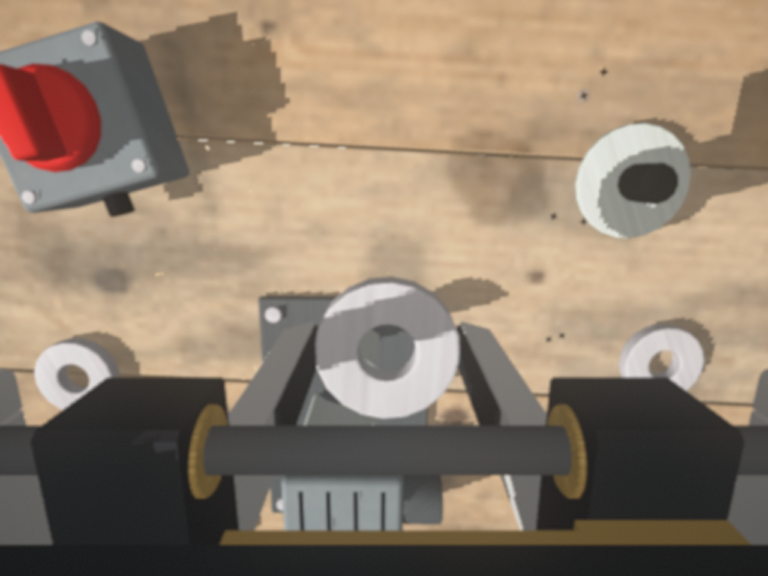

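```bash
python3 -m inch '{"grip":[-1,-1,-1,-1,-1],"travel":[[4,4,3],[8,8,6],[11,9,8],[12,10,8],[12,10,8]],"turn":[[0,0,0],[0,0,0],[0,0,0],[0,0,0],[0,0,0]]}' 40
python3 - <<'E'
from h import *
st(); im,d,c=shot("wrist","g_w",1.5)
P=cloud("wrist",d,c); np.save("g_w.npy",P); print(rings(im,P))
for n,P in (("w",P),("t",np.load("top0.npy"))):
    m=(P[...,2]>70)&(P[...,2]<90)&(abs(P[...,0]-590)<60)&(abs(P[...,1]+28)<50)
    q=P[m]; print(n,len(q),np.median(q[:,2]),q.min(0),q.max(0),cv2.minAreaRect(q[:,:2].astype(np.float32)),cv2.minEnclosingCircle(q[:,:2].astype(np.float32)))
E
```

```text
clock: 8.8
eef_pos: [627.5, 102.2, 232.0]
eef_rot: [3.141, -0.002, -3.089]
wrist_force: [0.4, -1.2, 0.1]
finger_gap: 58.1
t8.80 pos [627.5 102.2 232. ] rot [ 1.80e+02 -1.00e-01 -1.77e+02] F [ 0.4 -1.2  0.1] gap 58.1
[(437.5, 167.2, 38.8, 12.2, 2262), (570.9, 215.7, 29.9, 11.9, 1436), (606.6, -235.5, 29.8, 11.5, 860), (572.2, 396.6, 30.8, 11.9, 1530), (726.6, -230.4, 31.1, 11.1, 584), (798.9, 103.0, 24.7, 14.6, 87)]
w 764 74.5380179219625 [547.78817103 -56.55711921  70.04868839] [6.26779850e+02 5.43301816e-01 7.78483842e+01] ((587.3123168945312, -28.113216400146484), (78.77759552001953, 55.16447830200195), 2.2895803451538086) ((587.279296875, -28.379249572753906), 39.79411315917969)
t 97 75.6278738741214 [551.19690878 -56.61554212  70.24598746] [628.86941323  -1.69281564  80.67380455] ((589.9111938476562, -29.106698989868164), (78.04496765136719, 53.59231948852539), 1.5155720710754395) ((589.03369140625, -28.577896118164062), 39.909095764160156)
```

View pics/g_w.png

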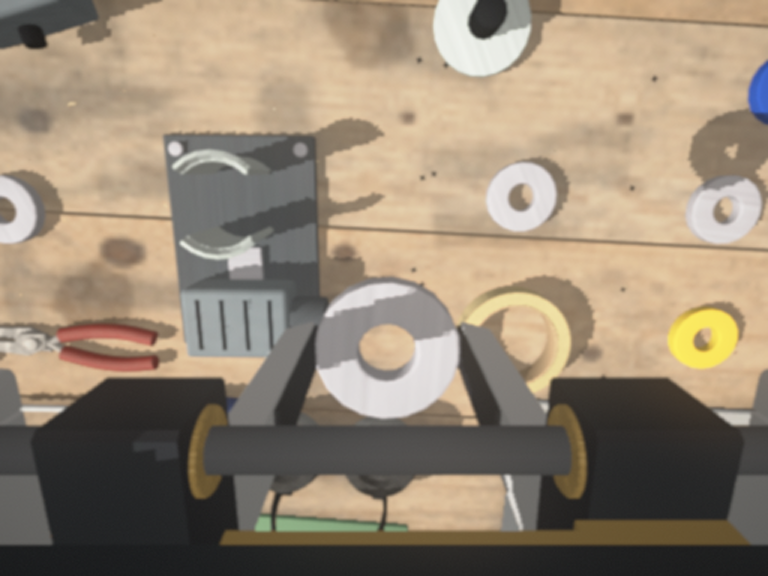

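```bash
python3 - <<'E'
from h import *
P=np.load("g_w.npy"); im=cv2.resize(cv2.imread("pics/g_w.png"),(512,384))
m=(P[...,2]>232)&(P[...,2]<252); m[:,:205]=0;m[:,312:]=0; m[290:]=0
hsv=cv2.cvtColor(im,cv2.COLOR_BGR2HSV); m&=hsv[...,2]>120
n,lab,s,cen=cv2.connectedComponentsWithStats(m.astype(np.uint8)); i=1+np.argmax(s[1:,4]);print(s[i])
q=P[lab==i]; print(np.median(q[:,2])); 
A=np.c_[q[:,:2]-q[:,:2].mean(0),np.ones(len(q))]; print("plane",np.linalg.lstsq(A,q[:,2],rcond=None)[0])
# hole centre
h=((lab!=i)).astype(np.uint8); n2,l2,s2,c2=cv2.connectedComponentsWithStats(h); 
for k in range(n2): 
    if 200<s2[k,4]<5000: print(s2[k],c2[k], ray("wrist",*c2[k],np.median(q[:,2])))
print(cv2.minEnclosingCircle(q[:,:2].astype(np.float32)), q.min(0),q.max(0)); st()
# plate edges
W=(P[...,2]>4)&(P[...,2]<13); W[:,:105]=0; W[:,216]=0;W[:85]=0
v=im.astype(int).max(2)
W&=(v<110)&(abs(P[...,0]-590)<90)&(abs(P[...,1]+28)<80)
n,lab,s,cen=cv2.connectedComponentsWithStats(W.astype(np.uint8)); i=1+np.argmax(s[1:,4])
print(cv2.minAreaRect(P[lab==i][:,:2].astype(np.float32)))
# left edge fit
for side in (0,1):
  e=[]
  for r in range(95,185):
    c=np.where(lab[r]==i)[0]
    if len(c): e.append(P[r,c[0] if side==0 else c[-1],:2])
  e=np.array(e); print(side,np.degrees(np.arctan(np.polyfit(e[:,0],e[:,1],1)[0])))
E
```

```text
[ 210  184  102   95 6207]
240.1791211208257
plane [3.47177715e-03 1.41102871e-03 2.39926895e+02]
[239 216  38  32 930] [257.26021505 231.60752688] [625.37979845 100.56846306 240.17912112]
((626.0221557617188, 103.28514862060547), 32.41728591918945) [597.79332212  72.62312616 232.01372485] [657.5319454  133.90793047 251.35572186]
t8.85 pos [627.2 101.7 232.1] rot [ 1.80e+02 -1.00e-01 -1.77e+02] F [ 0.4 -0.3 -1. ] gap 58.2
((601.8914184570312, -6.033088684082031), (142.0600128173828, 87.14936828613281), 2.500826358795166)
0 -9.6616581661052
1 2.4499798531886166
```

```bash
python3 -m inch '{"grip":[-1,-1,-1,-1,-1,-1,-1],"travel":[[-1.5,-5,-3],[-3,-10,-6],[-3.9,-13,-9],[-3.9,-13,-12],[-3.9,-13,-13.2],[-3.9,-13,-13.2],[-3.9,-13,-13.2]],"turn":[[0,0,0],[0,0,0],[0,0,0],[0,0,0],[0,0,-0.4],[0,0,-0.4],[0,0,-0.4]]}' 40
python3 - <<'E'
from h import *
st(); im,d,c=shot("side","h_s",4,(200,170,360,280)); im,d,c=shot("wrist","h_w",1.5)
E
```

```text
clock: 9.72
eef_pos: [588.7, -28.0, 101.4]
eef_rot: [-3.142, -0.0, -3.095]
wrist_force: [0.3, -0.6, -0.6]
finger_gap: 58.0
t9.72 pos [588.7 -28.  101.4] rot [-180.    -0.  -177.4] F [ 0.3 -0.6 -0.6] gap 58.0
```

View pics/h_w.png

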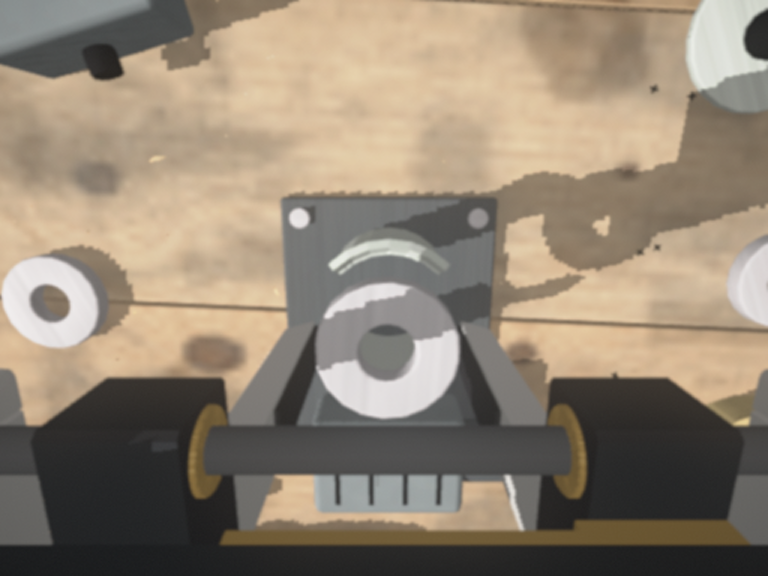

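View pics/h_s.png

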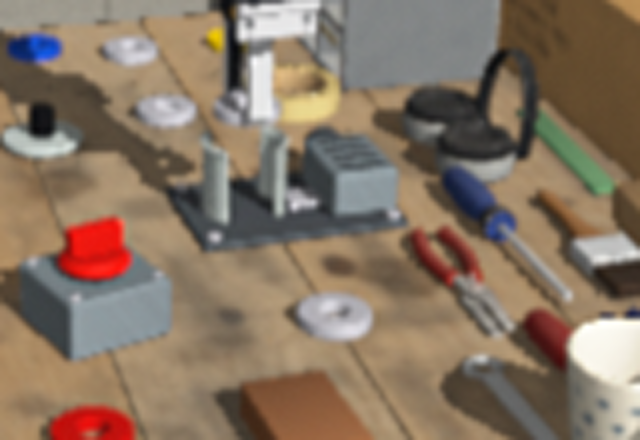

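```bash
python3 - <<'E'
from h import *
st(); print((proj("side",[588,-28,76])-[200,170])*4,(proj("side",[588,-28,104])-[200,170])*4,(proj("side",[628,102,236])-[200,170])*4)
im,d,c=shot("side","i_s",4,(200,150,360,260))
E
```

```text
t9.82 pos [588.7 -28.  101.2] rot [-180.    -0.  -177.4] F [ 0.5  0.4 -0.9] gap 58.2
[241.34595389 141.23322489] [241.86655216 111.89738271] [249.31481747 -76.51364248]
```

View pics/i_s.png

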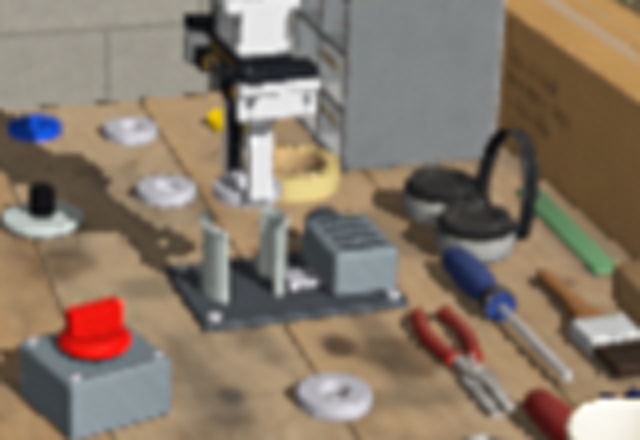

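```bash
python3 -m inch '{"grip":[-1,-1,-1,-1,-1,-1],"travel":[[-0.1,0,-1],[-0.1,0,-3],[-0.1,0,-5],[-0.1,0,-7],[-0.1,0,-8.6],[-0.1,0,-8.6]],"turn":[[0,0,0],[0,0,0],[0,0,0],[0,0,0],[0,0,0],[0,0,0]]}' 40
```

```text
clock: 10.62
eef_pos: [586.9, -28.0, 13.7]
eef_rot: [3.141, -0.003, -3.095]
wrist_force: [0.9, -0.5, -1.0]
finger_gap: 57.9
```

```bash
python3 -m inch '{"grip":[-1,-1,0.6,0.6,0.6,0.6,0.6,0.6,0.6,0.6],"travel":[[0.1,0,-0.2],[0.1,0,-0.2],[0.1,0,-0.2],[0.1,0,-0.2],[0.1,0,1],[0,0,6],[0,0,12],[0,5,15],[-1,11,15],[-1.5,17,15]],"turn":[[0,0,0],[0,0,0],[0,0,0],[0,0,0],[0,0,0],[0,0,0],[0,0,0],[0,0,0],[0,0,0],[0,0,0]]}' 30
python3 -m inch '{"grip":[1,1,1,1],"travel":[[0,4,-2],[0,7,-5],[0,7.5,-8],[0,7.5,-8]],"turn":[[0,0,0],[0,0,0],[0,0,0],[0,0,0]]}' 30
python3 - <<'E'
from h import *
st(); im,d,c=shot("wrist","j_w",1.5)
P=cloud("wrist",d,c); print(rings(im,P))
im,d,c=shot("top","j_t",8,(235,150,315,220))
E
```

```text
clock: 11.88
eef_pos: [571.6, 143.6, 165.3]
eef_rot: [3.141, -0.001, -3.096]
wrist_force: [0.3, 0.2, 0.7]
finger_gap: 75.5
clock: 12.38
eef_pos: [570.6, 218.7, 84.3]
eef_rot: [-3.141, -0.004, -3.095]
wrist_force: [-0.7, -0.8, 0.4]
finger_gap: 93.7
t12.38 pos [570.6 218.7  84.3] rot [-180.    -0.2 -177.3] F [-0.7 -0.8  0.4] gap 93.7
[(437.6, 167.3, 38.9, 12.1, 5527), (571.1, 216.2, 30.0, 11.8, 3036), (572.5, 396.4, 30.3, 11.8, 3253)]
```

View pics/j_w.png

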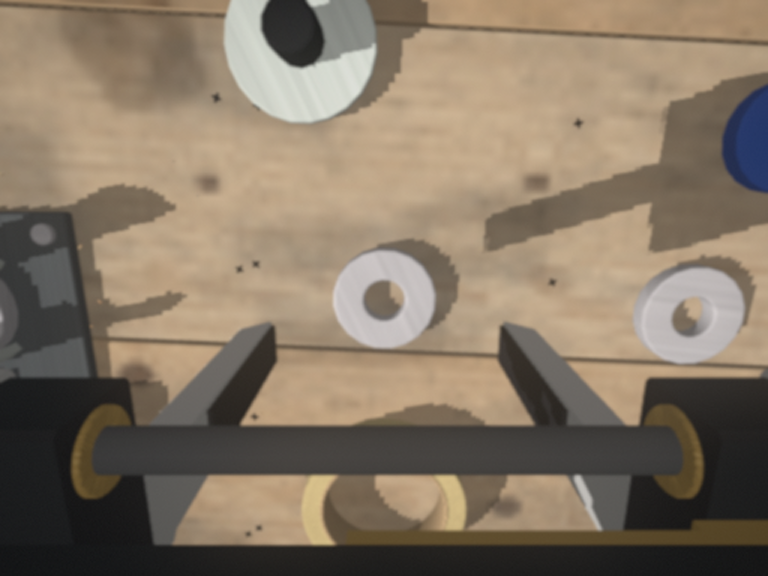

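View pics/j_t.png

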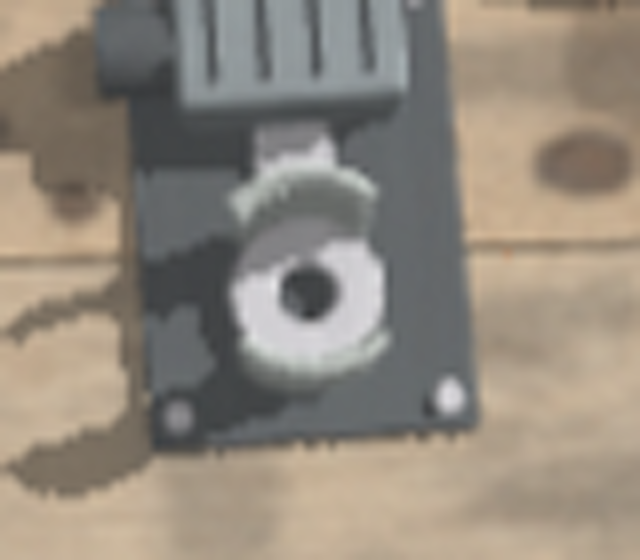

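```bash
python3 -m inch '{"grip":[1,1,1,-1,-1,-1,-1,-1,-1],"travel":[[0,-0.2,-4],[0,-0.2,-7.8],[0,-0.2,-8.1],[0,-0.2,-8.1],[0,-0.2,-8.1],[0,-0.2,-8.1],[0,-0.2,-8.1],[0,-0.2,-8.1],[0,-0.2,-8.1]],"turn":[[0,0,0],[0,0,0],[0,0,0],[0,0,0],[0,0,0],[0,0,0],[0,0,0],[0,0,0],[0,0,0]]}' 40
python3 -m inch '{"grip":[-1,-1,-1,-1,-1,-1,-1,-1],"travel":[[0,0,2],[0,0,7],[0,-3,12],[0.5,-9,14],[1,-15,14],[1.5,-20,14],[1.6,-24.4,14],[1.6,-24.4,14]],"turn":[[0,0,0],[0,0,0],[0,0,0],[0,0,0],[0,0,0],[0,0,0],[0,0,0],[0,0,0]]}' 40
```

```text
clock: 13.6
eef_pos: [572.5, 216.6, 6.7]
eef_rot: [3.14, 0.001, -3.096]
wrist_force: [-1.7, -1.2, 6.4]
finger_gap: 58.9
clock: 14.6
eef_pos: [588.4, -30.0, 147.8]
eef_rot: [3.141, 0.002, -3.1]
wrist_force: [1.0, 0.6, -1.4]
finger_gap: 58.5
```

```bash
cat >> h.py <<'E'
def held(name):
    s=st(); im,d,c=shot("wrist",name,1.5); P=cloud("wrist",d,c); z=s["eef_pos"][2]
    m=(P[...,2]>z-10)&(P[...,2]<z+22); m[:,:190]=0;m[:,325:]=0;m[300:]=0
    m&=im.max(2)>110
    n,lab,ss,cen=cv2.connectedComponentsWithStats(m.astype(np.uint8)); i=1+np.argmax(ss[1:,4]); q=P[lab==i]
    for _ in range(3):
        A=np.c_[q[:,:2]-s["eef_pos"][:2],np.ones(len(q))]; k=np.linalg.lstsq(A,q[:,2],rcond=None)[0]; q=q[abs(A@k-q[:,2])<2]
    h=(lab!=i).astype(np.uint8); n2,l2,s2,c2=cv2.connectedComponentsWithStats(h)
    zt=k[2]
    for j in range(1,n2):
        if 400<s2[j,4]<3000: print("hole px",c2[j].round(1),"at",ray("wrist",*c2[j],zt,c).round(1))
    print("top z-TCPz %.1f"%(zt-z),"tilt deg",np.degrees(k[:2]).round(2),"ext",np.percentile(q,[.5,99.5],axis=0).round(1).tolist(), "mid",((q.min(0)+q.max(0))/2-s["eef_pos"]).round(1))
E
python3 - <<'E'
from h import *
held("k_w")
E
```

```text
t14.60 pos [588.4 -30.  147.8] rot [ 1.800e+02  1.000e-01 -1.776e+02] F [ 1.   0.6 -1.4] gap 58.5
hole px [257.5 227. ] at [584.7 -31.1 152.9]
top z-TCPz 5.1 tilt deg [ 0.02 -0.01] ext [[558.4, -59.1, 151.1], [615.6, -2.2, 154.3]] mid [-1.2 -0.6  4.9]
```

View pics/k_w.png

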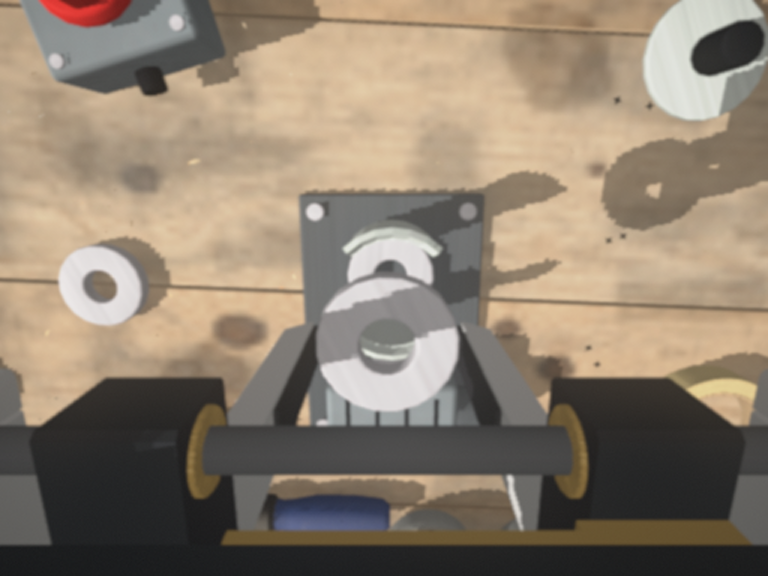

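```bash
python3 -m inch '{"grip":[-1,-1,-1,-1,-1,-1,-1,-1],"travel":[[0,0.2,-2],[0,0.2,-4],[0,0.2,-6],[0,0.2,-8],[0,0.2,-10],[0,0.2,-11.8],[0,0.2,-12],[0,0.2,-12]],"turn":[[0,0,0],[0,0,0],[0,0,0],[0,0,0],[0,0,0],[0,0,0],[0,0,0],[0,0,0]]}' 40
```

```text
clock: 15.65
eef_pos: [588.7, -26.0, 28.2]
eef_rot: [3.14, 0.002, -3.098]
wrist_force: [0.8, -0.3, 0.2]
finger_gap: 58.6
```

```bash
python3 -m inch '{"grip":[-1,-1,0.5,0.5,0.5,0.5,0.5,0.5,0.5,0.5],"travel":[[0,-0.2,0],[0,-0.2,-0.1],[0,-0.2,-0.1],[0,-0.2,-0.1],[0,-0.2,-0.1],[0,-0.2,4],[0,-0.2,10],[0.5,-5,13],[1,-11,13],[1.5,-17,13]],"turn":[[0,0,0],[0,0,0],[0,0,0],[0,0,0],[0,0,0],[0,0,0],[0,0,0],[0,0,0],[0,0,0],[0,0,0]]}' 40
python3 -m inch '{"grip":[1,1,1,1],"travel":[[0.3,-3.5,-2],[0.3,-3.6,-5],[0.3,-3.6,-7.5],[0.3,-3.6,-7.5]],"turn":[[0,0,0],[0,0,0],[0,0,0],[0,0,0]]}' 30
python3 - <<'E'
from h import *
st(); im,d,c=shot("wrist","l_w",1.5)
P=cloud("wrist",d,c); print(rings(im,P))
im,d,c=shot("top","l_t",8,(235,150,315,220))
E
```

```text
clock: 16.9
eef_pos: [603.8, -197.7, 158.9]
eef_rot: [3.141, 0.003, -3.097]
wrist_force: [0.7, 0.6, -0.1]
finger_gap: 70.8
clock: 17.4
eef_pos: [605.9, -233.4, 82.1]
eef_rot: [3.139, 0.0, -3.098]
wrist_force: [0.5, -0.3, -0.2]
finger_gap: 94.2
t17.40 pos [ 605.9 -233.4   82.1] rot [ 179.9    0.  -177.5] F [ 0.5 -0.3 -0.2] gap 94.2
[(605.9, -237.4, 29.8, 11.8, 3076), (729.2, -247.9, 46.8, 11.7, 1294)]
```

View pics/l_w.png

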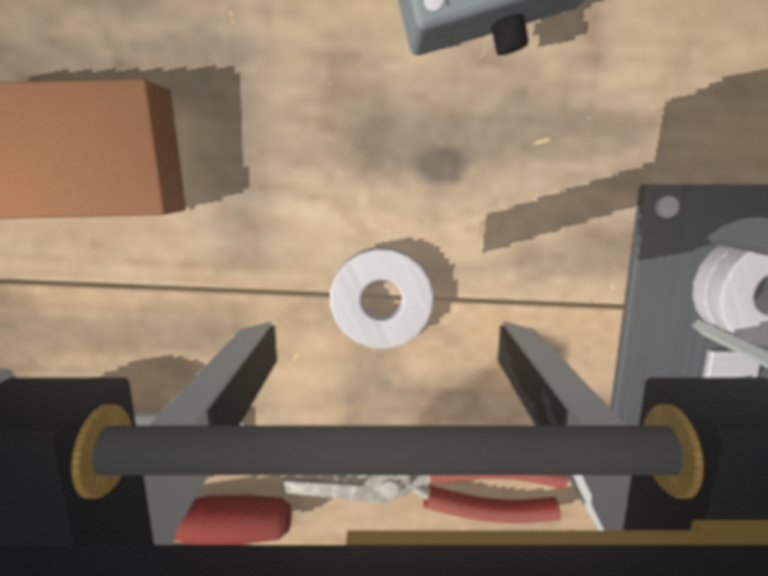

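View pics/l_t.png

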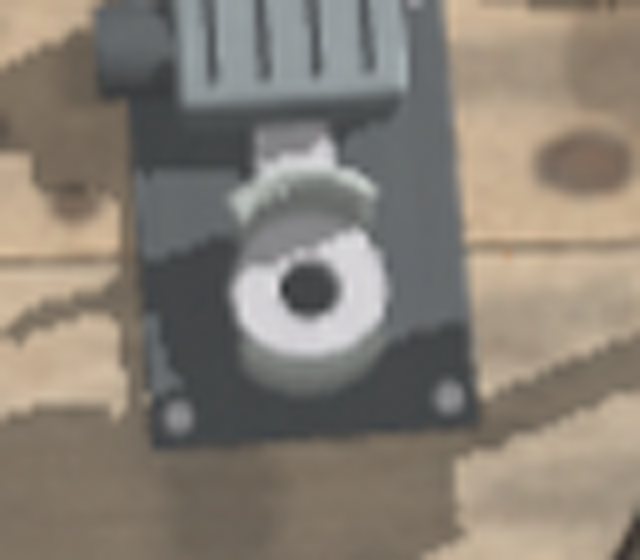

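```bash
python3 -m inch '{"grip":[1,1,1,1,-1,-1,-1,-1,-1],"travel":[[0,-0.4,-4],[0,-0.4,-7.7],[0,-0.4,-7.9],[0,-0.4,-7.9],[0,-0.4,-7.9],[0,-0.4,-7.9],[0,-0.4,-7.9],[0,-0.4,-7.9],[0,-0.4,-7.9]],"turn":[[0,0,0],[0,0,0],[0,0,0],[0,0,0],[0,0,0],[0,0,0],[0,0,0],[0,0,0],[0,0,0]]}' 40
python3 -m inch '{"grip":[-1,-1,-1,-1,-1,-1,-1,-1],"travel":[[0,0,2],[0,0,7],[0,2,13],[-0.5,8,15],[-1,14,15],[-1.5,19,15],[-1.7,20.8,15],[-1.7,20.8,15]],"turn":[[0,0,0],[0,0,0],[0,0,0],[0,0,0],[0,0,0],[0,0,0],[0,0,0],[0,0,0]]}' 40
python3 - <<'E'
from h import *
held("m_w")
E
```

```text
clock: 18.62
eef_pos: [607.3, -237.7, 6.1]
eef_rot: [3.141, 0.004, -3.097]
wrist_force: [-0.6, -0.6, 4.1]
finger_gap: 59.0
clock: 19.62
eef_pos: [590.4, -29.4, 157.0]
eef_rot: [-3.142, 0.005, -3.096]
wrist_force: [0.5, -1.2, -0.2]
finger_gap: 59.1
t19.62 pos [590.4 -29.4 157. ] rot [-180.     0.3 -177.4] F [ 0.5 -1.2 -0.2] gap 59.1
hole px [257.3 228. ] at [587.1 -30.6 162.7]
top z-TCPz 5.7 tilt deg [ 0.01 -0.09] ext [[560.7, -58.4, 160.8], [617.8, -1.7, 164.1]] mid [-0.8 -0.6  5.5]
```

View pics/m_w.png

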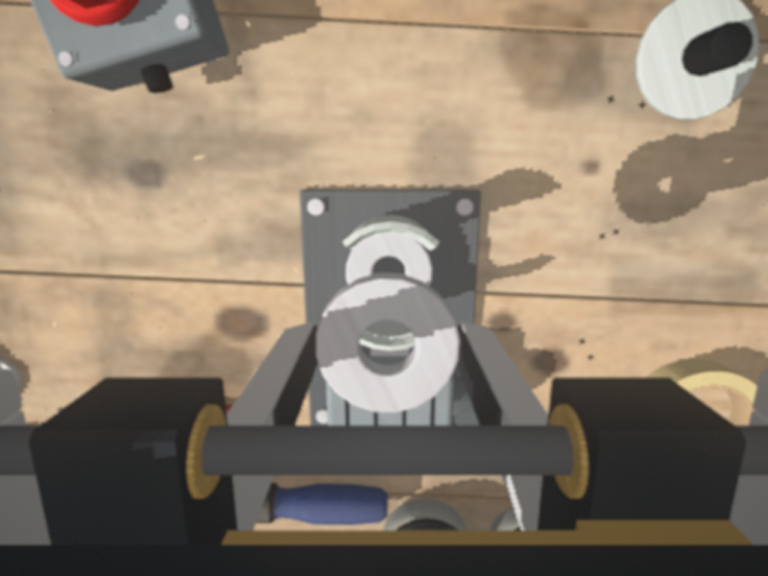

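```bash
python3 -m inch '{"grip":[-1,-1,-1,-1,-1,-1,-1,-1],"travel":[[-0.2,0.1,-2],[-0.2,0.1,-4],[-0.2,0.1,-6],[-0.2,0.1,-8],[-0.2,0.1,-10],[-0.2,0.1,-11.4],[-0.2,0.1,-11.7],[-0.2,0.1,-11.7]],"turn":[[0,0.3,0],[0,0.3,0],[0,0.3,0],[0,0.3,0],[0,0.3,0],[0,0.3,0],[0,0.3,0],[0,0.3,0]]}' 40
```

```text
clock: 20.68
eef_pos: [588.3, -29.7, 39.7]
eef_rot: [3.142, -0.001, -3.098]
wrist_force: [-0.2, -0.6, -0.1]
finger_gap: 58.9
```

```bash
python3 -m inch '{"grip":[-1,-1,0.5,0.5,0.5,0.5,0.5,0.5,0.5,0.5],"travel":[[0,0.1,0],[0,0.1,-0.1],[0,0.1,-0.1],[0,0.1,-0.1],[0,0.1,-0.1],[0,0.1,4],[0,0.1,9],[-0.5,5,11],[-0.8,11,11],[-1,17,11]],"turn":[[0,0,0],[0,0,0],[0,0,0],[0,0,0],[0,0,0],[0,0,0],[0,0,0],[0,0,0],[0,0,0],[0,0,0]]}' 40
python3 -m inch '{"grip":[1,1,1,1,1,1],"travel":[[0,6,0],[0,12,0],[-0.3,18,-2],[-0.4,24,-4],[-0.5,25.5,-6.5],[-0.5,25.5,-6.5]],"turn":[[0,0,0],[0,0,0],[0,0,0],[0,0,0],[0,0,0],[0,0,0]]}' 30
python3 - <<'E'
from h import *
st(); im,d,c=shot("wrist","n_w",1.5)
P=cloud("wrist",d,c); print(rings(im,P))
im,d,c=shot("top","n_t",8,(235,150,315,220))
P=cloud("top",d,c); print(rings(im,P))
E
```

```text
clock: 21.92
eef_pos: [578.1, 141.9, 150.2]
eef_rot: [3.141, -0.0, -3.098]
wrist_force: [1.7, 0.3, -0.7]
finger_gap: 70.4
clock: 22.68
eef_pos: [571.7, 397.3, 82.8]
eef_rot: [-3.14, -0.004, -3.096]
wrist_force: [-0.2, 0.0, 0.6]
finger_gap: 93.9
t22.68 pos [571.7 397.3  82.8] rot [-179.9   -0.2 -177.4] F [-0.2  0.   0.6] gap 93.9
[(572.5, 396.8, 29.9, 11.8, 3058)]
[(866.6, -208.3, 43.4, 17.5, 188), (747.8, -493.8, 28.2, 11.3, 147), (778.0, 375.8, 41.8, 10.2, 135), (775.7, 289.2, 42.0, 10.5, 112), (769.7, 466.3, 39.9, 10.0, 98), (733.0, -246.8, 47.4, 11.9, 174), (568.0, 393.0, 31.6, 12.4, 128), (443.0, 167.6, 43.3, 13.2, 438)]
```

View pics/n_w.png

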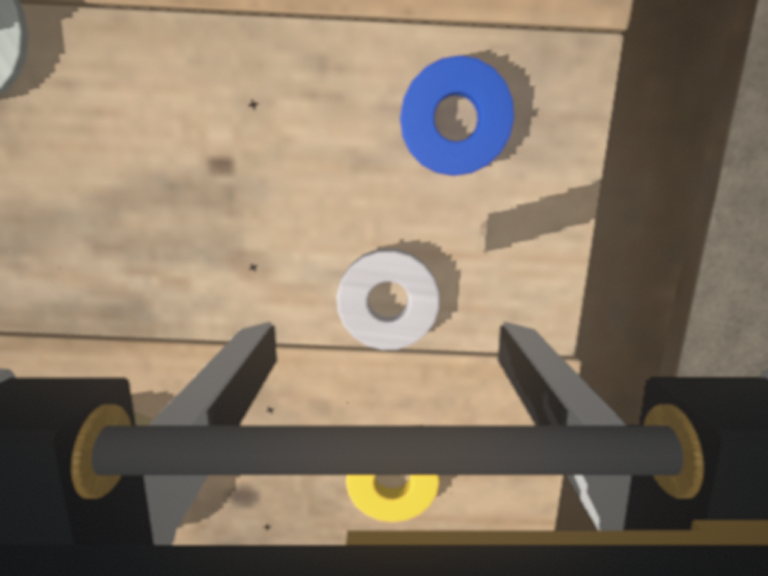

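View pics/n_t.png

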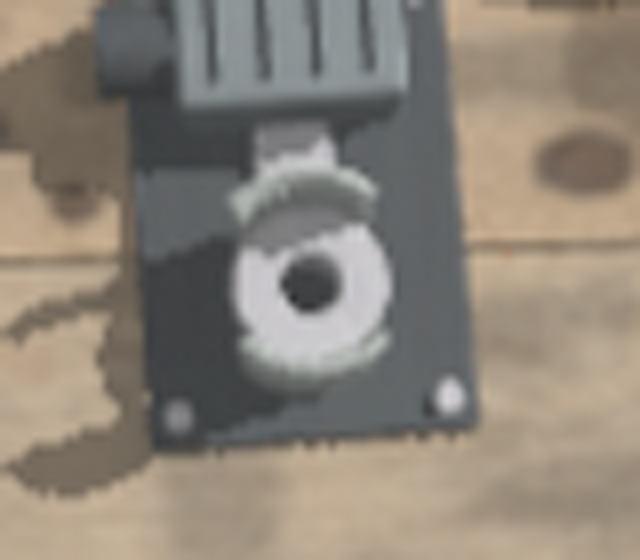

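```bash
python3 -m inch '{"grip":[1,1,1,1,-1,-1,-1,-1,-1],"travel":[[0,0,-4],[0,0,-7.7],[0,0,-7.9],[0,0,-7.9],[0,0,-7.9],[0,0,-7.9],[0,0,-7.9],[0,0,-7.9],[0,0,-7.9]],"turn":[[0,0,0],[0,0,0],[0,0,0],[0,0,0],[0,0,0],[0,0,0],[0,0,0],[0,0,0],[0,0,0]]}' 40
python3 -m inch '{"grip":[-1,-1,-1,-1,-1,-1,-1,-1,-1,-1],"travel":[[0,0,2],[0,0,7],[0,-2,13],[0.3,-8,15],[0.6,-14,15],[0.9,-20,15],[1.2,-26,15],[1.4,-32,15],[1.6,-38,15],[1.6,-42.5,15]],"turn":[[0,0,0],[0,0,0],[0,0,0],[0,0,0],[0,0,0],[0,0,0],[0,0,0],[0,0,0],[0,0,0],[0,0,0]]}' 40
python3 - <<'E'
from h import *
held("o_w")
E
```

```text
clock: 23.9
eef_pos: [573.6, 396.3, 7.3]
eef_rot: [3.141, 0.001, -3.099]
wrist_force: [-1.4, 0.4, 3.2]
finger_gap: 58.2
clock: 25.15
eef_pos: [589.5, -31.1, 158.7]
eef_rot: [3.141, 0.002, -3.1]
wrist_force: [0.2, -0.1, -0.9]
finger_gap: 58.4
t25.15 pos [589.5 -31.1 158.7] rot [ 1.800e+02  1.000e-01 -1.776e+02] F [ 0.2 -0.1 -0.9] gap 58.4
hole px [257.3 227.4] at [586.2 -32.3 163.3]
top z-TCPz 4.5 tilt deg [ 0.09 -0.02] ext [[559.7, -60.2, 161.4], [616.8, -3.4, 164.8]] mid [-0.9 -0.7  4.4]
```

View pics/o_w.png

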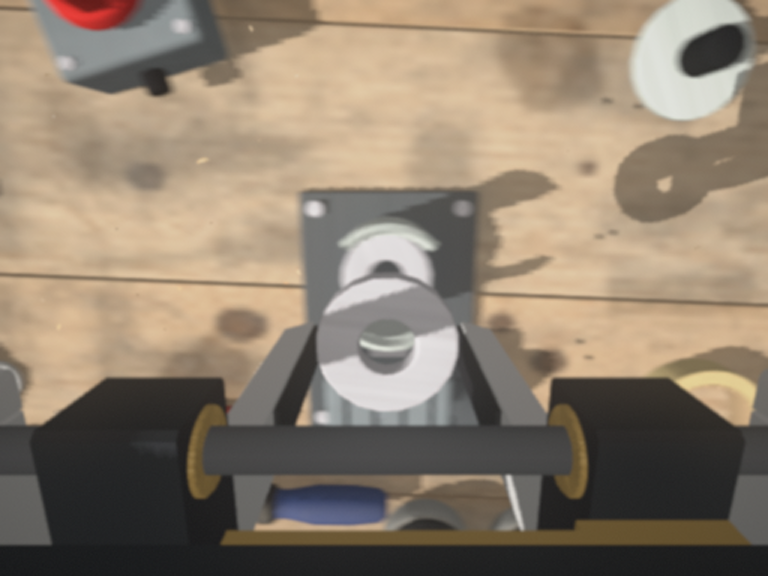

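```bash
python3 -m inch '{"grip":[-1,-1,-1,-1,-1,-1,-1,-1],"travel":[[-0.1,0.2,-2],[-0.1,0.2,-4],[-0.1,0.2,-6],[-0.1,0.2,-8],[-0.1,0.2,-10],[-0.1,0.2,-10.5],[-0.1,0.2,-10.6],[-0.1,0.2,-10.6]],"turn":[[0,0.1,0],[0,0.1,0],[0,0.1,0],[0,0.1,0],[0,0.1,0],[0,0.1,0],[0,0.1,0],[0,0.1,0]]}' 40
```

```text
clock: 26.2
eef_pos: [590.4, -32.2, 57.4]
eef_rot: [-3.141, 0.006, -3.101]
wrist_force: [-7.2, 8.0, 29.7]
finger_gap: 58.1
```

```bash
python3 -m inch '{"grip":[-1,-1,-1,-1,-1,-1],"travel":[[0,0,2],[0,0,5],[0,0.3,9],[0,0.3,9],[0,0.3,9],[0,0.3,9]],"turn":[[0,0,0],[0,0,0],[0,0,0],[0,0,0],[0,0,0],[0,0,0]]}' 40
python3 - <<'E'
from h import *
held("p_w")
E
```

```text
clock: 26.95
eef_pos: [589.9, -29.2, 146.4]
eef_rot: [-3.141, 0.004, -3.101]
wrist_force: [0.4, -1.3, -0.8]
finger_gap: 58.1
t26.95 pos [589.9 -29.2 146.4] rot [-180.     0.2 -177.7] F [ 0.4 -1.3 -0.8] gap 58.1
hole px [257. 231.] at [586.2 -30.5 157.8]
top z-TCPz 11.4 tilt deg [34.98 -9.88] ext [[561.7, -57.4, 140.0], [609.0, -1.5, 168.3]] mid [-4.2 -0.4  6.9]
```

View pics/p_w.png

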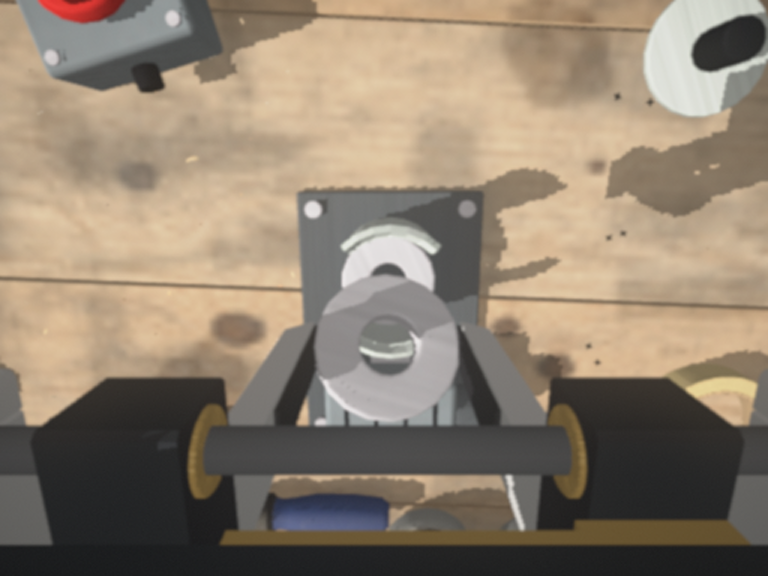

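```bash
python3 -m inch '{"grip":[-1,-1,-1,-1,-1,-1,-1,-1],"travel":[[-5,2,0],[-10,4,0],[-15.5,5.4,0],[-15.5,5.4,-4],[-15.5,5.4,-9],[-15.5,5.4,-12.2],[-15.5,5.4,-12.4],[-15.5,5.4,-12.4]],"turn":[[0,0,0],[0,0,0],[0,0,0],[0,0,0],[0,0,0],[0,0,0],[0,0,0],[0,0,0]]}' 40
python3 -m inch '{"grip":[-1,-1,-1,-1,-1],"travel":[[0,0,-0.3],[0,0,-0.6],[0,0,-0.9],[0,0,-1.2],[0,0,-1.5]],"turn":[[0,0,0],[0,0,0],[0,0,0],[0,0,0],[0,0,0]]}' 8
```

```text
clock: 28.0
eef_pos: [435.4, 24.8, 23.3]
eef_rot: [-3.141, 0.005, -3.101]
wrist_force: [0.1, -0.7, -0.8]
finger_gap: 58.7
clock: 28.62
eef_pos: [435.7, 24.7, 8.2]
eef_rot: [-3.141, 0.005, -3.101]
wrist_force: [1.6, -1.6, 1.5]
finger_gap: 58.7
```

```bash
python3 -m inch '{"grip":[0.6,0.6,0.8,1,1,1,1],"travel":[[0,0,0],[0,0,0],[0,0,2],[0,0,5],[0,0,8],[0,0,8],[0,0,8]],"turn":[[0,0,0],[0,0,0],[0,0,0],[0,0.3,0],[0,0.3,0],[0,0.3,0],[0,0.3,0]]}' 20
python3 - <<'E'
from h import *
st(); im,d,c=shot("wrist","q_w",1.5)
P=cloud("wrist",d,c); print(rings(im,P))
im,d,c=shot("top","q_t",8,(235,150,315,220))
P=cloud("top",d,c)
m=(abs(P[...,0]-589)<26)&(abs(P[...,1]+28)<26)&(P[...,2]>30)&(P[...,2]<60); q=P[m]; print(len(q),np.median(q[:,2]))
A=np.c_[q[:,:2]-q[:,:2].mean(0),np.ones(len(q))]; print(np.linalg.lstsq(A,q[:,2],rcond=None)[0])
E
```

```text
clock: 29.5
eef_pos: [435.3, 24.8, 87.6]
eef_rot: [-3.141, -0.001, -3.101]
wrist_force: [-0.5, 0.0, -0.5]
finger_gap: 93.9
t29.50 pos [435.3  24.8  87.6] rot [-180.    -0.  -177.7] F [-0.5  0.  -0.5] gap 93.9
[(437.1, 167.4, 39.5, 11.9, 4635), (436.1, 23.2, 29.9, 11.8, 2953), (586.5, -67.6, 39.8, 7.6, 1168)]
219 45.32452096212705
[3.08658978e-02 9.29814321e-03 4.51791468e+01]
```

View pics/q_w.png

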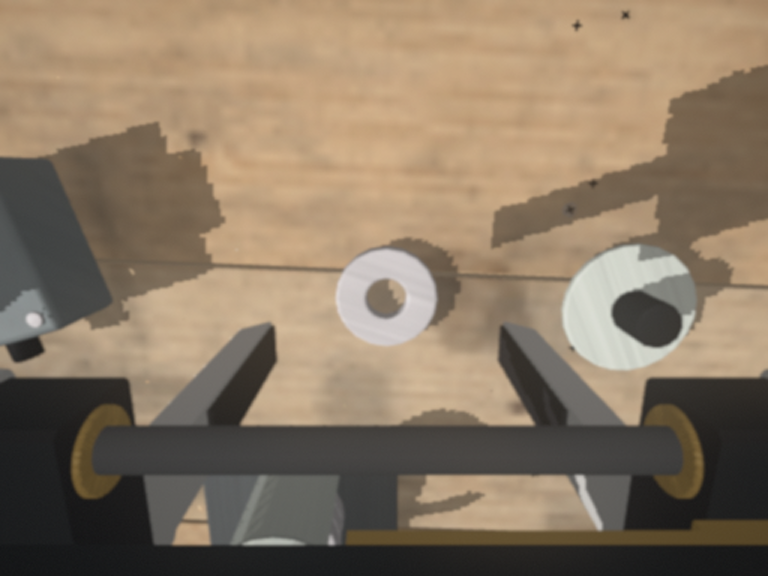

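View pics/q_t.png

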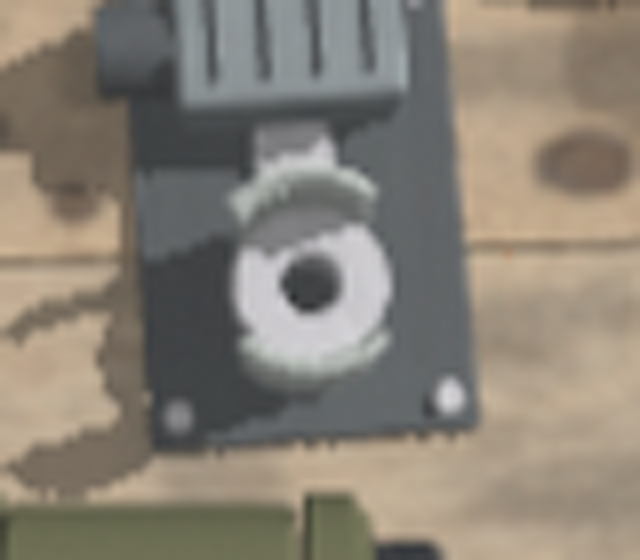

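```bash
python3 -m inch '{"grip":[1,1,1,1,-1,-1,-1,-1,-1],"travel":[[0,-0.15,-4],[0,-0.15,-8],[0,-0.15,-8.5],[0,-0.15,-8.5],[0,-0.15,-8.5],[0,-0.15,-8.5],[0,-0.15,-8.5],[0,-0.15,-8.5],[0,-0.15,-8.5]],"turn":[[0,0,0],[0,0,0],[0,0,0],[0,0,0],[0,0,0],[0,0,0],[0,0,0],[0,0,0],[0,0,0]]}' 25
python3 -m inch '{"grip":[-1,-1,-1,-1,-1,-1,-1,-1],"travel":[[0,0,2],[0,0,7],[0,0,13],[5,-1,15],[10,-3,15],[15.2,-5,15],[15.2,-5,15],[15.2,-5,15]],"turn":[[0,0,0],[0,0,0],[0,0,0],[0,0,0],[0,0,0],[0,0,0],[0,0,0],[0,0,0]]}' 40
python3 - <<'E'
from h import *
held("r_w")
E
```

```text
clock: 30.72
eef_pos: [435.2, 23.3, 2.5]
eef_rot: [-3.141, -0.001, -3.101]
wrist_force: [-0.3, -0.2, 5.3]
finger_gap: 57.6
clock: 31.72
eef_pos: [586.6, -26.5, 151.9]
eef_rot: [-3.142, -0.003, -3.101]
wrist_force: [-0.4, 0.7, -0.2]
finger_gap: 57.9
t31.73 pos [586.6 -26.5 151.9] rot [-1.800e+02 -1.000e-01 -1.777e+02] F [-0.4  0.7 -0.2] gap 57.9
hole px [257.3 233.3] at [585.3 -27.7 161.1]
top z-TCPz 9.3 tilt deg [-0.13  0.09] ext [[559.0, -55.2, 159.3], [615.9, 1.0, 162.6]] mid [ 1.1 -0.7  9.1]
```

```bash
python3 -m inch '{"grip":[-1,-1,-1,-1,-1],"travel":[[0,-0.1,-2],[0,-0.1,-4.5],[0,-0.1,-6],[0,-0.1,-6],[0,-0.1,-6]],"turn":[[0,0,0.5],[0,0,0.5],[0,0,0.5],[0,0,0.5],[0,0,0.5]]}' 40
```

```text
clock: 32.4
eef_pos: [586.8, -27.3, 93.5]
eef_rot: [-3.141, -0.0, -3.092]
wrist_force: [-0.3, -0.4, -0.3]
finger_gap: 57.8
```

```bash
python3 -m inch '{"grip":[-1,-1,-1,-1,-1,-1],"travel":[[0,0,-1],[0,0,-2],[0,0,-3],[0,0,-4],[0,0,-4.4],[0,0,-4.5]],"turn":[[0,0,0],[0,0,0],[0,0,0],[0,0,0],[0,0,0],[0,0,0]]}' 40
```

```text
clock: 33.15
eef_pos: [586.8, -27.3, 48.2]
eef_rot: [-3.141, -0.001, -3.092]
wrist_force: [-0.5, -0.4, -1.0]
finger_gap: 57.6
```

```bash
python3 -m inch '{"grip":[-1,-1,0.5,0.5,0.5,0.5,0.5,0.5,0.5,0.5],"travel":[[0,0,-0.1],[0,0,-0.1],[0,0,-0.1],[0,0,-0.1],[0,0,-0.1],[0,0,4],[0,0,9],[-3,4,11],[-8,9,11],[-13,14,11]],"turn":[[0,0,0],[0,0,0],[0,0,0],[0,0,0],[0,0,0],[0,0,0],[0,0,0],[0,0,0],[0,0,0],[0,0,0]]}' 40
python3 -m inch '{"grip":[0.5,0.5,0.5,0.5],"travel":[[-2,5.4,-2],[-2,5.4,-4],[-2,5.4,-6],[-2,5.4,-6]],"turn":[[0,0,0],[0,0,0],[0,0,0],[0,0,0]]}' 30
cat >> h.py <<'E'
def stack(P):
    m=(abs(P[...,0]-589)<24)&(abs(P[...,1]+28)<24)&(P[...,2]>15)&(P[...,2]<70); q=P[m]
    A=np.c_[q[:,:2]-q[:,:2].mean(0),np.ones(len(q))]; print("stack",len(q),np.median(q[:,2]).round(1),np.linalg.lstsq(A,q[:,2],rcond=None)[0].round(3))
E
python3 - <<'E'
from h import *
st(); im,d,c=shot("wrist","s_w",1.5)
P=cloud("wrist",d,c); print(rings(im,P))
m=(P[...,2]>30)&(P[...,2]<46)&(im.max(2)<90)&(abs(P[...,0]-437)<40)&(abs(P[...,1]-167)<40); q=P[m]; q=q[q[:,2]>np.percentile(q[:,2],90)-3]; print("knob",len(q),np.median(q[:,2]),cv2.minEnclosingCircle(q[:,:2].astype(np.float32)))
im,d,c=shot("top","s_t",8,(235,150,315,220))
P=cloud("top",d,c); stack(P)
E
```

```text
clock: 34.4
eef_pos: [467.0, 102.1, 158.5]
eef_rot: [-3.141, -0.0, -3.093]
wrist_force: [0.4, 0.7, -0.4]
finger_gap: 70.8
clock: 34.9
eef_pos: [446.3, 156.1, 97.7]
eef_rot: [-3.141, -0.002, -3.092]
wrist_force: [-0.7, 0.3, 0.2]
finger_gap: 70.6
t34.90 pos [446.3 156.1  97.7] rot [-1.800e+02 -1.000e-01 -1.772e+02] F [-0.7  0.3  0.2] gap 70.6
[(437.2, 167.3, 39.0, 11.9, 4712)]
knob 665 41.809081523392564 ((436.33966064453125, 167.39517211914062), 12.174548149108887)
stack 209 57.0 [-8.3000e-02  5.0000e-03  5.5596e+01]
```

View pics/s_w.png

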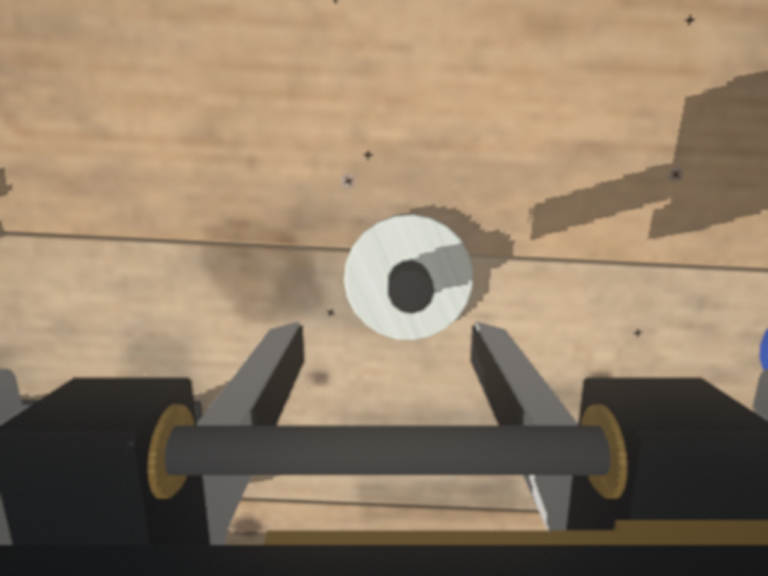

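View pics/s_t.png

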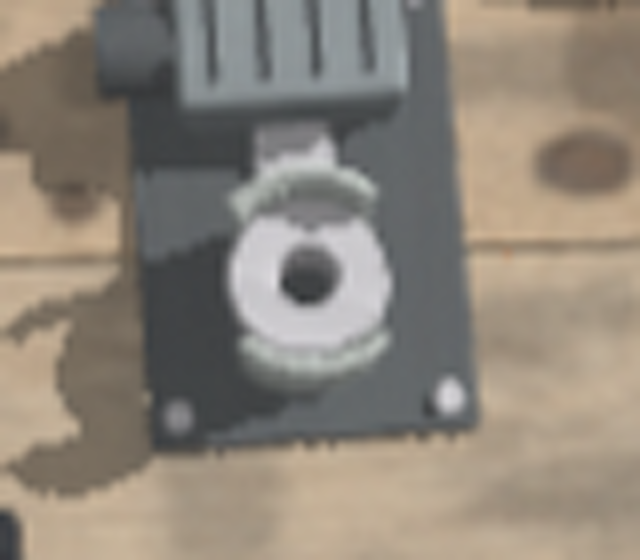

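```bash
python3 - <<'E'
from h import *
im,d,c=shot("top","t_t",8,(235,150,315,220)); P=cloud("top",d,c); np.save("t_t.npy",P)
m=(abs(P[...,0]-589)<28)&(abs(P[...,1]+28)<28)&(P[...,2]>15)&(P[...,2]<64)&(im.min(2)>120); q=P[m]
for _ in range(5):
    A=np.c_[q[:,:2]-q[:,:2].mean(0),np.ones(len(q))];k=np.linalg.lstsq(A,q[:,2],rcond=None)[0]; print(len(q),k.round(3)); q=q[abs(A@k-q[:,2])<2.5]
E
python3 -m inch '{"grip":[0.5,0.5,0.5,0.5,-1,-1,-1,-1,-1],"travel":[[-0.9,1.1,-3],[-0.9,1.1,-6],[-0.9,1.1,-8],[-0.9,1.1,-8.1],[-0.9,1.1,-8.1],[-0.9,1.1,-8.1],[-0.9,1.1,-8.1],[-0.9,1.1,-8.1],[-0.9,1.1,-8.1]],"turn":[[0,0,0],[0,0,0],[0,0,0],[0,0,0],[0,0,0],[0,0,0],[0,0,0],[0,0,0],[0,0,0]]}' 25
```

```text
258 [ 5.0000e-03 -1.6000e-02  5.6258e+01]
189 [ 3.0000e-03 -1.3000e-02  5.6778e+01]
184 [ 4.0000e-03 -1.2000e-02  5.6852e+01]
182 [ 4.0000e-03 -1.3000e-02  5.6879e+01]
180 [ 4.0000e-03 -1.5000e-02  5.6905e+01]
clock: 36.17
eef_pos: [438.5, 167.1, 18.5]
eef_rot: [3.141, 0.001, -3.093]
wrist_force: [-0.4, -1.5, 1.5]
finger_gap: 25.3
```

```bash
python3 -m inch '{"grip":[-1,-1,-1,-1,-1,-1,-1,-1,-1],"travel":[[0,0,2],[0,0,7],[0,0,12],[4,-5,14],[8,-10,14],[12,-15,14],[15,-19.5,14],[15,-19.5,14],[15,-19.5,14]],"turn":[[0,0,0],[0,0,0],[0,0,0],[0,0,0],[0,0,0],[0,0,0],[0,0,0],[0,0,0],[0,0,0]]}' 40
python3 - <<'E'
from h import *
s=st(); z=s["eef_pos"][2]; im,d,c=shot("wrist","u_w",1.5); P=cloud("wrist",d,c); np.save("u_w.npy",P)
m=(abs(P[...,2]-(z-6.5))<8)&(im.min(2)>110); n,lab,ss,cen=cv2.connectedComponentsWithStats(m.astype(np.uint8)); i=1+np.argmax(ss[1:,4]); q=P[lab==i]
for _ in range(5):
    A=np.c_[q[:,:2]-s["eef_pos"][:2],np.ones(len(q))];k=np.linalg.lstsq(A,q[:,2],rcond=None)[0]; q=q[abs(A@k-q[:,2])<2.5]
print(len(q),k,cv2.minEnclosingCircle(q[:,:2].astype(np.float32)),q.min(0),q.max(0))
E
```

```text
clock: 37.3
eef_pos: [588.1, -27.6, 158.0]
eef_rot: [3.141, 0.0, -3.093]
wrist_force: [0.2, -0.4, -1.3]
finger_gap: 25.3
t37.30 pos [588.1 -27.6 158. ] rot [ 180.     0.  -177.2] F [ 0.2 -0.4 -1.3] gap 25.3
5038 [-1.51287403e-03  4.39962753e-04  1.51373886e+02] ((586.4376831054688, -28.658205032348633), 38.71751403808594) [548.08923989 -67.26860704 148.94575792] [603.48138259   9.90253975 153.59793794]
```

View pics/u_w.png

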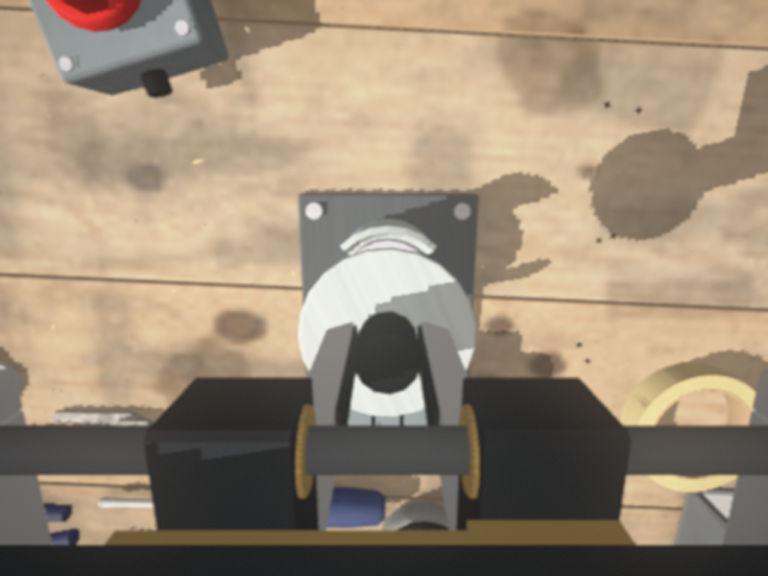

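```bash
python3 -m inch '{"grip":[-1,-1,-1,-1,-1],"travel":[[0.1,0,-2],[0.1,0,-4],[0.1,0,-5.8],[0.1,0,-5.8],[0.1,0,-5.8]],"turn":[[0,0,0],[0,0,0],[0,0,0],[0,0,0],[0,0,0]]}' 40
```

```text
clock: 37.98
eef_pos: [589.4, -26.9, 101.1]
eef_rot: [3.141, 0.002, -3.092]
wrist_force: [-0.4, 0.3, -0.3]
finger_gap: 25.2
```

```bash
python3 -m inch '{"grip":[-1,-1,-1,-1],"travel":[[0,0,-0.4],[0,0,-0.8],[0,0,-1],[0,0,-1]],"turn":[[0,0,0],[0,0,0],[0,0,0],[0,0,0]]}' 40
python3 - <<'E'
from h import *
st(); shot("side","v_s",4,(200,150,360,260))
E
```

```text
clock: 38.48
eef_pos: [589.3, -26.9, 90.9]
eef_rot: [3.141, 0.001, -3.092]
wrist_force: [0.1, -0.6, -1.1]
finger_gap: 25.0
t38.48 pos [589.3 -26.9  90.9] rot [ 1.800e+02  1.000e-01 -1.772e+02] F [ 0.1 -0.6 -1.1] gap 25.0
```

View pics/v_s.png

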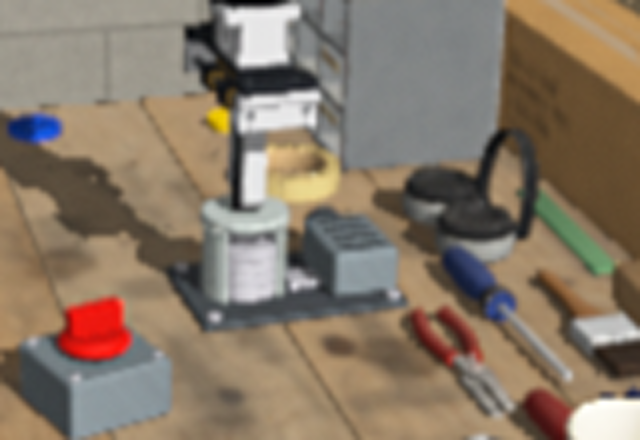

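```bash
python3 -m inch '{"grip":[-1,-1,-1,0.3,0.3,0.3,0.3,0.3,0.3],"travel":[[0,0,-0.1],[0,0,-0.2],[0,0,-0.2],[0,0,-0.2],[0,0,-0.2],[0,0,-0.2],[0,0,4],[0,0,9],[0,0,12]],"turn":[[0,0,0],[0,0,0],[0,0,0],[0,0,0],[0,0,0],[0,0,0],[0,0,0],[0,0,0],[0,0,0]]}' 20
python3 -m inch '{"grip":[0.3,0.3,0.3,0.3],"travel":[[3,6,0],[6,11,0],[6,12,0],[6,12,0]],"turn":[[0,0,0],[0,0,0],[0,0,0],[0,0,0]]}' 30
python3 - <<'E'
from h import *
s=st(); im,d,c=shot("wrist","w_w",1.5); P=cloud("wrist",d,c)
m=(abs(P[...,2]-82.5)<8)&(abs(P[...,0]-588)<50)&(abs(P[...,1]+28)<50)&(im.min(2)>90); q=P[m]
for _ in range(5):
    A=np.c_[q[:,:2]-[587.3,-28.2],np.ones(len(q))];k=np.linalg.lstsq(A,q[:,2],rcond=None)[0]; q=q[abs(A@k-q[:,2])<2.5]
print(len(q),k,cv2.minEnclosingCircle(q[:,:2].astype(np.float32)))
m=(P[...,2]>104)&(P[...,2]<125)&(abs(P[...,0]-588)<40)&(abs(P[...,1]+28)<40); q=P[m]; print("knob",len(q),np.median(q,axis=0))
shot("side","w_s",4,(200,150,360,260))
E
```

```text
clock: 39.65
eef_pos: [589.7, -26.9, 213.8]
eef_rot: [-3.141, 0.004, -3.092]
wrist_force: [-0.7, 1.0, -0.4]
finger_gap: 61.1
clock: 40.15
eef_pos: [649.5, 93.4, 213.4]
eef_rot: [-3.141, 0.004, -3.091]
wrist_force: [-0.3, 0.6, 0.3]
finger_gap: 60.8
t40.15 pos [649.5  93.4 213.4] rot [-180.     0.2 -177.1] F [-0.3  0.6  0.3] gap 60.8
3938 [-1.63167347e-03 -4.84929694e-04  8.23299797e+01] ((588.19677734375, -27.814298629760742), 39.065162658691406)
knob 694 [587.83822789 -25.87303858 112.03661798]
```

View pics/w_w.png

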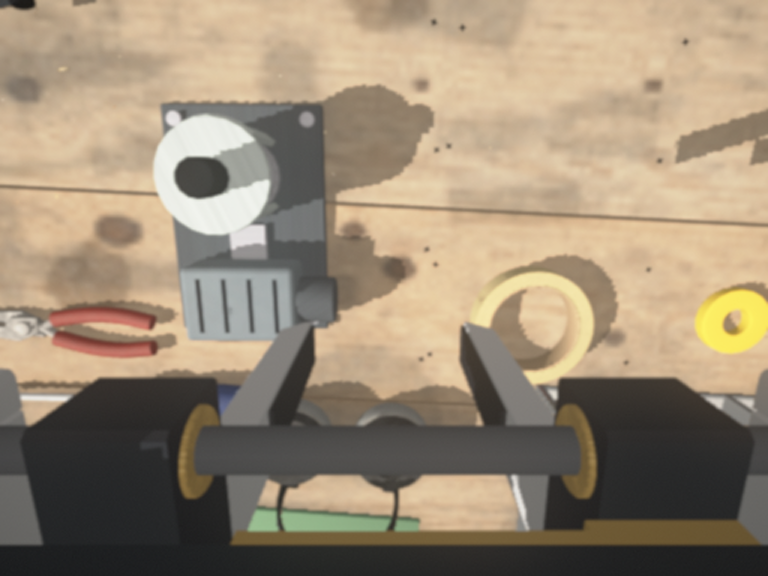

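View pics/w_s.png

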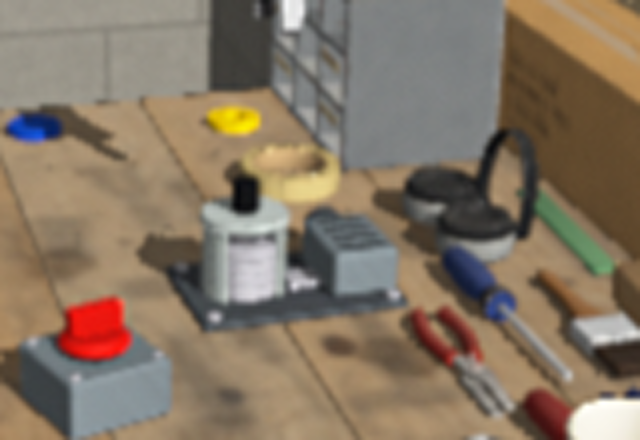

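```bash
python3 -m inch '{"grip":[0,0,0,0,0,0,0,0,0],"travel":[[-3,-6,0],[-6,-12,0],[-9,-18,0],[-13,-23,0],[-18,-27,0],[-23,-29.1,0],[-23,-29.1,-4],[-23,-29.1,-6],[-23,-29.1,-6]],"turn":[[0,0,0],[0,0,3],[0,0,6],[0,0,9],[0,0,12],[0,0,14.4],[0,0,14.4],[0,0,14.4],[0,0,14.4]]}' 30
python3 - <<'E'
from h import *
st(); im,d,c=shot("wrist","x_w",1.5); P=cloud("wrist",d,c)
hsv=cv2.cvtColor(np.ascontiguousarray(im),cv2.COLOR_RGB2HSV)
r=(hsv[...,1]>130)&((hsv[...,0]<8)|(hsv[...,0]>172))&(P[...,2]>45)&(P[...,2]<120)&(abs(P[...,0]-420)<60)&(abs(P[...,1]+195)<60)
q=P[r]; b=q[q[:,2]>84]; print(len(b),np.median(b[:,2]),cv2.minAreaRect(b[:,:2].astype(np.float32)))
E
```

```text
clock: 41.38
eef_pos: [418.2, -199.6, 153.5]
eef_rot: [3.141, 0.003, -2.844]
wrist_force: [0.5, 0.1, 0.7]
finger_gap: 47.0
t41.38 pos [ 418.2 -199.6  153.5] rot [ 180.     0.2 -162.9] F [0.5 0.1 0.7] gap 47.0
946 88.6140818938393 ((419.3611755371094, -198.60275268554688), (45.167213439941406, 15.442675590515137), 17.490976333618164)
```

View pics/x_w.png

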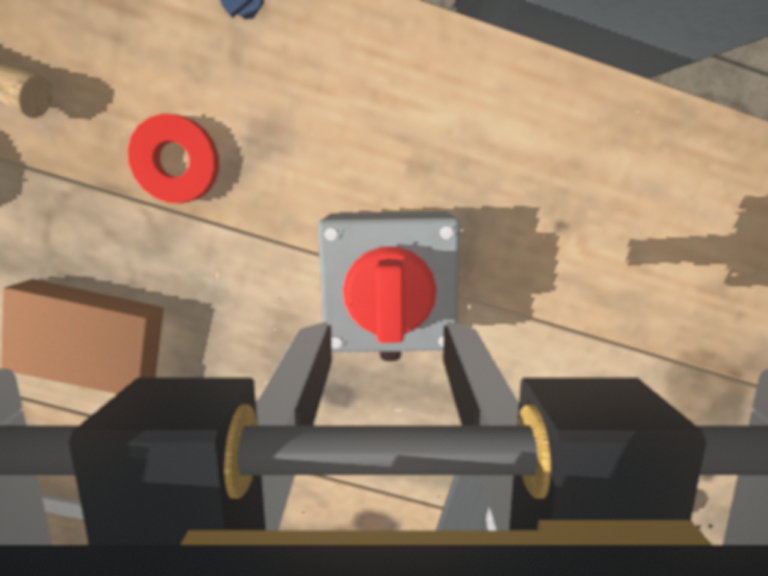

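```bash
python3 -m inch '{"grip":[0,0,0,-1,-1,-1,-1],"travel":[[0.1,0.1,-4],[0.1,0.1,-7.7],[0.1,0.1,-8],[0.1,0.1,-8],[0.1,0.1,-8],[0.1,0.1,-8],[0.1,0.1,-8]],"turn":[[0,0,0],[0,0,0],[0,0,0],[0,0,0],[0,0,0],[0,0,0],[0,0,0]]}' 20
```

```text
clock: 42.3
eef_pos: [420.1, -197.8, 75.4]
eef_rot: [3.14, 0.005, -2.843]
wrist_force: [-3.8, 10.5, 10.7]
finger_gap: 15.9
```

```bash
python3 -m inch '{"grip":[-1,-1,-1,-1,-1,-1,-1,-1,-1],"travel":[[0,0,0.12],[0,0,0.25],[0,0,0.38],[0,0,0.5],[0,0,0.6],[0,0,0.7],[0,0,0.72],[0,0,0.72],[0,0,0.72]],"turn":[[0,0,-8],[0,0,-16],[0,0,-24],[0,0,-32],[0,0,-40],[0,0,-47],[0,0,-53],[0,0,-54],[0,0,-54]]}' 20
```

```text
clock: 43.42
eef_pos: [420.0, -196.9, 82.5]
eef_rot: [3.14, 0.004, 2.498]
wrist_force: [1.4, 6.9, -3.1]
finger_gap: 16.3
```

```bash
python3 -m inch '{"grip":[0,0,0,0,0,0,0],"travel":[[0,0,0],[0,0,0],[0,0,0.5],[0,0,4],[0,0,8],[0,0,10],[0,0,10]],"turn":[[0,0,0],[0,0,0],[0,0,0],[0,0,0],[0,0,0],[0,0,0],[0,0,0]]}' 20
python3 - <<'E'
from h import *
st(); im,d,c=shot("wrist","y_w",1.5); P=cloud("wrist",d,c)
hsv=cv2.cvtColor(np.ascontiguousarray(im),cv2.COLOR_RGB2HSV)
r=(hsv[...,1]>130)&((hsv[...,0]<8)|(hsv[...,0]>172))&(P[...,2]>45)&(P[...,2]<120)&(abs(P[...,0]-420)<60)&(abs(P[...,1]+195)<60)
q=P[r]; b=q[q[:,2]>86]; print(len(b),np.median(b[:,2]),cv2.minAreaRect(b[:,:2].astype(np.float32)),np.histogram(q[:,2],bins=range(60,104,4)))
E
```

```text
clock: 44.3
eef_pos: [420.5, -197.2, 183.9]
eef_rot: [3.139, 0.007, 2.498]
wrist_force: [0.2, -0.3, 0.3]
finger_gap: 47.0
t44.30 pos [ 420.5 -197.2  183.9] rot [179.9   0.4 143.1] F [ 0.2 -0.3  0.3] gap 47.0
882 95.50663156992275 ((419.30511474609375, -197.93685913085938), (45.43925094604492, 16.19933319091797), 18.642581939697266) (array([   0,   30,  338, 1104,   31,   39,   41,   38,  558,  264]), array([ 60,  64,  68,  72,  76,  80,  84,  88,  92,  96, 100]))
```

View pics/y_w.png

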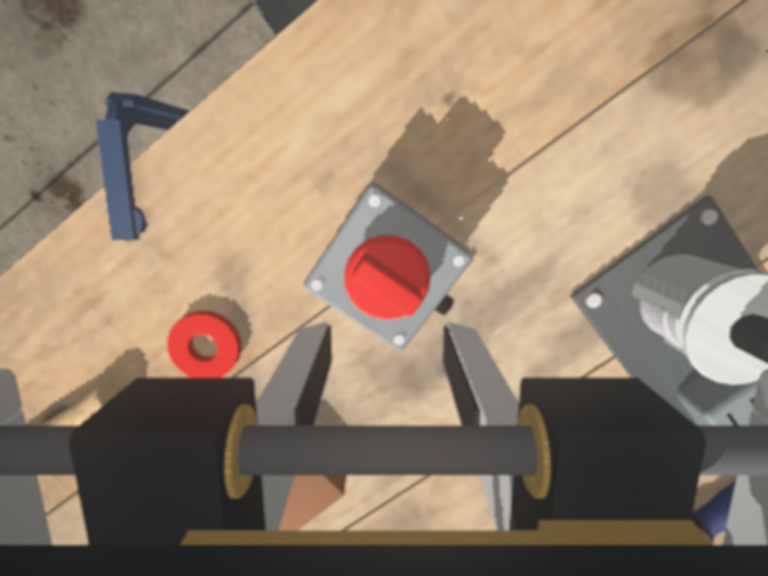

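```bash
python3 -m inch '{"grip":[0,0,0,0,0,0],"travel":[[-2,0,3],[-4,4,5],[-6,8,5],[-7,11,5],[-7,11,5],[-7,11,5]],"turn":[[0,0,0],[0,0,0],[0,0,0],[0,0,0],[0,0,0],[0,0,0]]}' 20
python3 - <<'E'
from h import *
st(); im,d,c=shot("top","z_t",1.5); P=cloud("top",d,c); shot("side","z_s",1.5)
for r in manip.look_for("top","ring1_c"): print(r)
m=(abs(P[...,0]-589)<35)&(abs(P[...,1]+28)<35)&(P[...,2]>75)&(P[...,2]<90); print(np.median(P[m],axis=0))
E
```

```text
clock: 45.1
eef_pos: [350.1, -87.2, 232.0]
eef_rot: [3.14, 0.004, 2.498]
wrist_force: [-0.1, 0.1, -0.1]
finger_gap: 46.6
t45.10 pos [350.1 -87.2 232. ] rot [179.9   0.2 143.1] F [-0.1  0.1 -0.1] gap 46.6
{'bbox': [118.8, 220.0, 138.5, 238.9], 'p': 0.5}
{'bbox': [129.3, 153.0, 146.3, 167.8], 'p': 0.49}
[585.78669937 -28.36411161  83.68686734]
```

View pics/z_t.png

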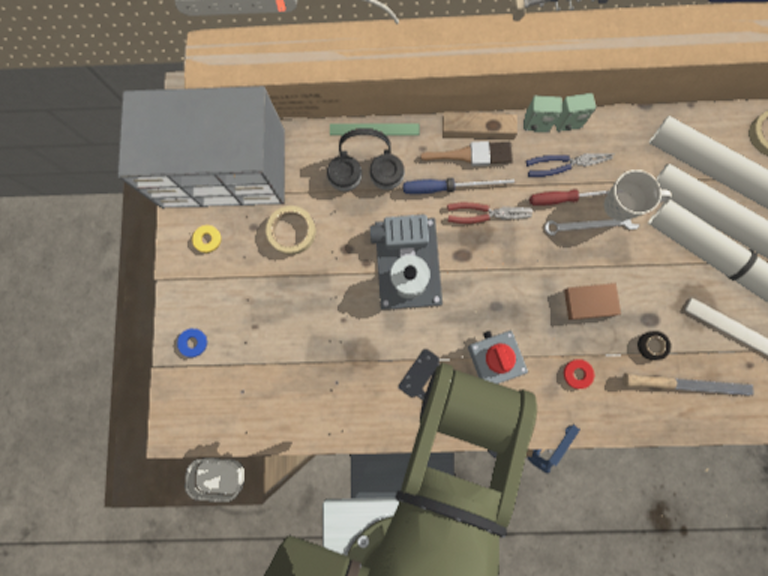

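View pics/z_s.png

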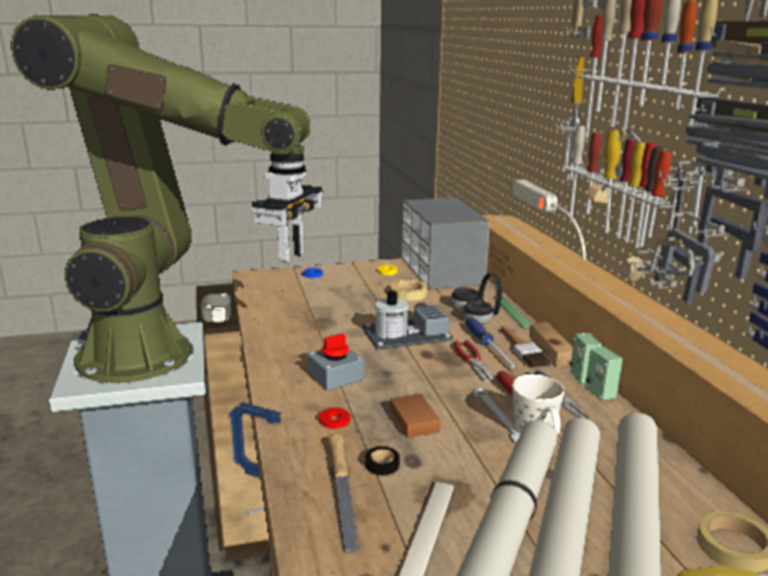

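The bench has no grey ring left. Only the blue, yellow and red look-alikes and a black roll remain. The cap is on and the button is up.

```bash
python3 -c "
from cell import manip
print(manip.sign_off())"
```

```text
the job is handed in; nothing more can be done
None
```

I refilled the feeder and handed the job in at about 45 s of the 210 s allowed.

- **Button down:** I pushed the stop button to its bottom stop (41 N wrist force on the last press). It stayed about 7 mm down until the tube was closed.
- **Rings:** I found four grey rings and stacked all four in the tube. The stack measured 57 mm high in the top camera, which reads about 1 mm high, against 56 mm expected. It lay flat.
- **One ring needed a second try:** the fourth ring caught on its first insertion, at about 30 N wrist force, and tilted in the grip. I laid it flat on a clear spot of bench, gripped it deeper and put it in cleanly.
- **Cap:** it is seated, with the flange top at 82.3 mm (82.5 expected). It is tilted about 0.1° and centred within about 1 mm.
- **Button up:** I turned the knob 54° clockwise and let go. The bar top rose from 88.6 to 95.5 mm and the bar turned back to its start angle.

The last pictures show no grey ring left on the bench, and the bystanders and coloured look-alikes appear untouched. The robot was clear of everything. The ring finder's last run reported only the blue and yellow look-alikes. The wrist and top cameras disagreed by up to about 4 mm in x; I trusted the wrist camera.

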